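# Ready the spice display on the shop counter

### The arm

A 7-joint arm with a two-finger parallel gripper is mounted at the origin on the work surface. World frame = base frame: x ahead of the robot, y to its left, z up, the work surface at z = 0. Lengths are in mm, angles in rad, forces in N, time in s.
With the tool pointing down it reaches from about 425 to 875 mm from the base axis. Payload 4.7 kg.
Tool frame: the origin (TCP) lies at the very end of the fingers, on their centre line; the grasp point (between the pads) lies 19 mm behind it (r.tcp_to_grasp is the distance from the TCP to the grasp point, in mm); z points along the fingers, y is the line along which they close (so a half turn about z gives the same grasp; the last joint's range is limited). The gripper opens to 87 mm and grips with 3 to 60 N. Pads are 19 mm wide; open, the fingers measure 117 mm over their backs; the gripper's body (75 mm by 190 mm) begins 51 mm behind the grasp point.
Start: joints at [-1.336, 0.321, -0.07, 1.45, 0.023, 1.371, -0.057], TCP at [142.383, 634.234, 222.587] pointing down, gripper open.
Joint ranges: [-2.86, 2.86], [-0.3, 2.09], [-1.38, 1.24], [0.06, 2.45], [-1.56, 4.7], [0.09, 2.05], [-2.69, 2.69]. Speed limits (rad/s): [2.57, 2.57, 3.14, 3.14, 3.14, 3.14, 3.14].

### API

Orientations are given as a unit quaternion [x, y, z, w].
In Python, from cell import r gives the robot as it stands.
- The arm moves only by the tool apply_moves, never from a script. Its argument "series" is a list of rows, each an object of numbers: "grip": the opening, from -1 (shut) to 1 (fully open); "dx", "dy", "dz": the shift along the tool's x, y, z in units of 50 mm (1.0 is 50 mm); "turn": the turn about the tool's z in units of 45 degrees (1.0 is 45 degrees). In form: [{"grip": .., "dx": .., "dy": .., "dz": .., "turn": ..}, ...]. A call has 1 to 10 rows; each row shifts and turns the commanded pose from where the row before left it, along the tool's axes as they then stand; what a row does not reach is not made up. A row lasts 1/8 s, in which the tool goes at most 62.5 mm and 10.7 degrees, less where a joint would pass 70% of its speed; a pose out of reach is approached as far as the arm can. A call with a number of a shift or a turn outside -1 to 1 is refused whole. A call with a gripper value outside its range is refused whole. The fingers move at their own pace and stop on an object; "newtons" is the grip in N (left out, the last holds). Time passes only in rows, so rows that do not move let the fingers close. It gives the time, the measured TCP pose, the force, the opening and the grip force at its end, in the units of the state.
- r.get_obs(): the state, without advancing time (a new reading comes with each control period).
- r.snapshot(name): name is "scene" or "side" or "wrist"; returns a dict with "frame" (480x640x3 uint8, blue, green, red), "mtx" (3x3 intrinsics, pixels), "origin" and "orientation" of the camera in the world. Camera axes: x right, y down, z forward; pixel columns grow to the right and rows downward; lengths in mm; the calibration is good to about 2 mm. The wrist camera is an equidistant fisheye: a pixel r from the principal point sees the ray r / f radians off the axis. A picture is of the moment at which its call begins. There is no depth.
- r.hand_in(): hands the job in; it is judged then, once.
The state is a dict: "t": time; "qpos": joint angles; "qd": joint speeds; "joint_torque": joint torques, N m; "ee_pos": TCP position; "tool_rot": TCP orientation; "wrist_force": force on the tool from outside, world axes, zero at the start; "wrist_torque": the same for the moment, N m; "width": finger opening in mm; "finger_force": force on a finger pad.
Only numpy, scipy, OpenCV 4.12 (cv2) and the standard library are available. Lean on these libraries where they do the work, as an engineer would, in place of code of your own. Each camera call takes 0.05 s, during which the arm holds its last target. There are 200 camera calls.

### The job

Get the spice display ready. First lift the sign plate up off its screw, pull it free and stand it upright, fully home, in the slotted blue holder; then take the orange stylus and draw its tip, down in the groove, slowly (about 2 cm a second) along the whole dog-leg joint from the green dot to the red dot to press the new trim home, and put the stylus back, tip down and fully home, in its grey block. At any time, stand every spice jar upright inside a dark ring of its own, flat on the stand, and do not disturb the other things on the counter.

Things in the scene. Friction and masses are not known exactly. Their poses are not given: they have to be found in the camera images.
- display: Fixed pine stand, 240 mm (x) by 300 mm (y), top 40 mm above the counter. Origin: centre of the underside; +x to its back, z up. Dark post (70 wide, 20 thick, top at z = 145 mm) in the middle of the back edge, its front face at x = +98 mm. In front, a dark dog-leg joint groove 11 mm wide, 10 mm deep (floor z = 30 mm), open at both side edges, crosses the top; then three dark rings.
- screw (a point): Centre of the front of the steel screw head on the post's front face: at (81, 0, 125) mm in the stand's frame. The screw points along the stand's -x: head 16 mm across, 4 mm thick; shank 7 mm thick, 13 mm free between head and post.
- sign: Loose white plate, 8 mm thick (x), 100 mm wide (y), 130 mm tall (z), 120 g; red bars on its front (-x). Origin: centre of the bottom edge, mid thickness. It hangs upright on the screw by a keyhole, bottom edge 60 mm above the counter, its top 45 mm clear above the post, where it can be pinched from above, front to back.
- keyhole (a point): Centre of the sign's 22 mm square keyhole opening, 37 mm above its bottom edge, mid thickness; a slot 10 mm wide runs up from it to 68 mm above the bottom edge, where the shank sits. To free the sign lift it 28 mm (opening level with the screw head, 3 mm free all round), then pull it 25 mm or more towards its front.
- holder: Fixed blue sign holder, a block 70 mm (x) by 150 mm (y) by 50 mm high, with one open slot in its top, 13 mm wide (x), 112 mm long (y), 40 mm deep (floor 10 mm above the counter), centred. Origin: centre of the underside. Either way round suits the sign.
- stylus: Loose stylus, 135 mm long, 90 g: orange square handle 26 by 26 by 60 mm on top (z = 75 to 135 mm), steel shaft 12 mm thick (z = 25 to 75 mm), dark tip 6 mm thick (z = 0 to 25 mm). Origin: the tip's end; z points from tip to handle. At first it stands upright, tip down, in its grey block, the handle's underside resting on the block's top.
- block: Fixed grey stylus block, 80 by 80 mm, 85 mm high, with a 17 mm square hole, 79 mm deep, in the middle of its top. Origin: centre of the underside. With the stylus home its tip is 10 mm above the counter.
- seam_start (a point): Point on the joint groove's floor, mid width (z = 30 mm): its start, beside the green dot, 25 mm in from the stand's edge; in the stand's frame (30, -125) mm. The joint runs straight start, bend1, bend2, end.
- seam_bend1 (a point): Point on the joint groove's floor, mid width (z = 30 mm): its first bend; (30, -5) mm. The joint runs straight start, bend1, bend2, end.
- seam_bend2 (a point): Point on the joint groove's floor, mid width (z = 30 mm): its second bend; (-20, 45) mm. The joint runs straight start, bend1, bend2, end.
- seam_end (a point): Point on the joint groove's floor, mid width (z = 30 mm): its end, beside the red dot, 25 mm in from the stand's edge; (-20, 125) mm. The joint runs straight start, bend1, bend2, end.
- bore1 (a point): Centre of ring 1 at the stand's top surface (40 mm above the counter), where a jar's underside goes. Dark ring 16 mm high, 66 mm inside, 74 mm outside; the rings are 92 mm apart; empty at first.
- bore2 (a point): Centre of ring 2 at the stand's top surface (40 mm above the counter), where a jar's underside goes. Dark ring 16 mm high, 66 mm inside, 74 mm outside; the rings are 92 mm apart; empty at first.
- bore3 (a point): Centre of ring 3 at the stand's top surface (40 mm above the counter), where a jar's underside goes. Dark ring 16 mm high, 66 mm inside, 74 mm outside; the rings are 92 mm apart; empty at first.
- jar1: Loose squat amber spice jar, upright cylinder 58 mm across, 60 mm tall, 200 g (140 to 280 g), bottom-heavy, black lid, paper label. Origin: centre of the underside, z up. May be absent (None).
- jar2: Loose squat green spice jar, upright cylinder 58 mm across, 60 mm tall, 200 g (140 to 280 g), bottom-heavy, black lid, paper label. Origin: centre of the underside, z up. May be absent (None).
- jar3: Loose squat yellow spice jar, upright cylinder 58 mm across, 60 mm tall, 200 g (140 to 280 g), bottom-heavy, black lid, paper label. Origin: centre of the underside, z up. May be absent (None).
- tape_roll: Bystander, not to be disturbed: clear tape roll lying flat, 70 mm across, 25 mm high. Origin: centre of the underside.
- tin: Bystander, not to be disturbed: red tin, 60 mm across, 35 mm high. Origin: centre of the underside.
- pen_mug: Bystander, not to be disturbed: yellow mug of pens, 80 mm across, 90 mm high, pens up to 140 mm. Origin: centre of the underside.
- can_a: Bystander, not to be disturbed: can, 66 mm across, 110 mm tall. Origin: centre of the underside.
Things that resemble listed ones, but are neither listed nor needed, are in the scene too. Of the things shaped like the sign, the white one is meant.

How it is judged (in metres and radians):
On the way, in this order (a step that is already met when the one before it is completed fails the run):
1. the sign stands upright in the holder's slot, let go (horizontal distance between sign and holder below 0.01 m and z of sign in the frame of holder below 0.015 m and angle between the x axis of sign and the x axis of holder, either way round below 0.22 rad and angle between sign's own z axis and vertical below 0.22 rad and contact force between the fingers and sign below 0.1 N), for 0.3 s.
2. the stylus tip is down in the joint at its start, by the green dot, moving slowly (x of stylus in the frame of display between 0.022 and 0.038 m and y of stylus in the frame of display between -0.133 and -0.117 m and z of stylus in the frame of display below 0.036 m and angle between stylus's own z axis and vertical below 0.45 rad), for 0.3 s.
3. the stylus tip is down in the joint at the first third of the first leg, moving slowly (x of stylus in the frame of display between 0.022 and 0.038 m and y of stylus in the frame of display between -0.093 and -0.077 m and z of stylus in the frame of display below 0.036 m and angle between stylus's own z axis and vertical below 0.45 rad), for 0.3 s.
4. the stylus tip is down in the joint at the second third of the first leg, moving slowly (x of stylus in the frame of display between 0.022 and 0.038 m and y of stylus in the frame of display between -0.053 and -0.037 m and z of stylus in the frame of display below 0.036 m and angle between stylus's own z axis and vertical below 0.45 rad), for 0.3 s.
5. the stylus tip is down in the joint at the first bend, moving slowly (x of stylus in the frame of display between 0.022 and 0.038 m and y of stylus in the frame of display between -0.013 and 0.003 m and z of stylus in the frame of display below 0.036 m and angle between stylus's own z axis and vertical below 0.45 rad), for 0.3 s.
6. the stylus tip is down in the joint at the middle of the slanting leg, moving slowly (x of stylus in the frame of display between -0.003 and 0.013 m and y of stylus in the frame of display between 0.012 and 0.028 m and z of stylus in the frame of display below 0.036 m and angle between stylus's own z axis and vertical below 0.45 rad), for 0.3 s.
7. the stylus tip is down in the joint at the second bend, moving slowly (x of stylus in the frame of display between -0.028 and -0.012 m and y of stylus in the frame of display between 0.037 and 0.053 m and z of stylus in the frame of display below 0.036 m and angle between stylus's own z axis and vertical below 0.45 rad), for 0.3 s.
8. the stylus tip is down in the joint at the middle of the last leg, moving slowly (x of stylus in the frame of display between -0.028 and -0.012 m and y of stylus in the frame of display between 0.077 and 0.093 m and z of stylus in the frame of display below 0.036 m and angle between stylus's own z axis and vertical below 0.45 rad), for 0.3 s.
9. the stylus tip is down in the joint at its end, by the red dot, moving slowly (x of stylus in the frame of display between -0.028 and -0.012 m and y of stylus in the frame of display between 0.117 and 0.133 m and z of stylus in the frame of display below 0.036 m and angle between stylus's own z axis and vertical below 0.45 rad), for 0.3 s.
10. the stylus is home in its block, let go (horizontal distance between stylus and block below 0.007 m and z of stylus in the frame of block below 0.015 m and angle between stylus's own z axis and vertical below 0.12 rad and contact force between the fingers and stylus below 0.1 N), for 0.3 s.
At the end, for the whole second after the job is handed in: Sign upright in the slot (bottom edge within 5 mm of its floor, 10 mm of its middle); stylus tip down in its block (within 7 mm of the middle, shoulder within 5 mm of the top); every jar present upright and still in a ring (within 7 mm of its centre, within 5 mm of the stand top); all let go (all of step 1 and all of step 10 and ((horizontal distance between jar1 and bore1 below 0.007 m and z of jar1 in the frame of bore1 below 0.005 m) or (horizontal distance between jar1 and bore2 below 0.007 m and z of jar1 in the frame of bore2 below 0.005 m) or (horizontal distance between jar1 and bore3 below 0.007 m and z of jar1 in the frame of bore3 below 0.005 m)) and angle between each of jar1, jar2, jar3's own z axis and vertical below 0.12 rad and linear speed of each of jar1, jar2, jar3 below 0.02 m/s and ((horizontal distance between jar2 and bore1 below 0.007 m and z of jar2 in the frame of bore1 below 0.005 m) or (horizontal distance between jar2 and bore2 below 0.007 m and z of jar2 in the frame of bore2 below 0.005 m) or (horizontal distance between jar2 and bore3 below 0.007 m and z of jar2 in the frame of bore3 below 0.005 m)) and ((horizontal distance between jar3 and bore1 below 0.007 m and z of jar3 in the frame of bore1 below 0.005 m) or (horizontal distance between jar3 and bore2 below 0.007 m and z of jar3 in the frame of bore2 below 0.005 m) or (horizontal distance between jar3 and bore3 below 0.007 m and z of jar3 in the frame of bore3 below 0.005 m))); the robot touches nothing.
It fails at once if a bystander is moved more than 30 mm (distance of any of tape_roll, tin, pen_mug, can_a from where it was at the start of the episode above 0.03 m).
Of jar1, jar2, jar3 only 1 to 3 are there at a start; the rules pass over those that are not, and their reading is None.
At some moment in a run one of jar1, jar2, jar3 may be knocked a few centimetres aside while the robot is not near it.
It also fails if it takes over 210 s, if anything falls off the work surface, if the arm or the gripper's body presses on something with over 40 N, if the wrist force passes 120 N, or if a joint passes its speed limit or range.

## Working session

There is one attempt and no reset: what is moved stays moved. The work goes in short steps, Python scripts to look and compute and a tool call to move; the robot and the scene stay as the last step left them, time stands still between calls to the robot, and variables do not carry over. Pictures are saved under pics/ and viewed, at most 14 in all, crops included, and the job is handed in when it is done.

Besides the shell and the picture viewer there is one more tool, called after ">>>" as name([rows], argument=value, ...), one row to a line, values as JSON. apply_moves: Moves the arm, as the interface text tells. Its arguments: {"type":"object","properties":{"series":{"type":"array"},"newtons":{"type":"number"}},"required":["series"]}

```bash
ls; mkdir -p pics; python3 - <<'E'
from cell import r
import cv2,numpy as np,pickle
d={}
for n in("scene","side","wrist"):
    s=r.snapshot(n); d[n]=s; cv2.imwrite(f"pics/{n}0.png",s["frame"]); print(n,s["mtx"],s["origin"],s["orientation"])
pickle.dump(d,open("s0.pkl","wb")); print(r.get_obs())
E
```

```text
pics
scene [[557.11683274   0.         314.57413967]
 [  0.         557.11683274 242.29814963]
 [  0.           0.           1.        ]] [1166.22184702  573.59439004 1189.05494406] [ 0.36080754  0.8753226  -0.29424405 -0.13057067]
side [[433.94031543   0.         315.84300568]
 [  0.         433.94031543 235.33722125]
 [  0.           0.           1.        ]] [412.06839091 885.05021717 780.4766695 ] [-0.08291154  0.89656391 -0.43320735  0.04037593]
wrist [[371.64829954   0.         325.37007568]
 [  0.         371.64829954 246.37424753]
 [  0.           0.           1.        ]] [ 73.38546307 648.58865495 382.18301848] [0.7742868  0.61958241 0.07955443 0.10133448]
{'t': 0.15, 'qpos': array([-1.33588882,  0.32164108, -0.07007536,  1.45138354,  0.02260873,
        1.37081932, -0.05693026]), 'qd': array([ 0.00046477, -0.00282053,  0.00120803, -0.00285312,  0.00208248,
       -0.00037868, -0.0016006 ]), 'joint_torque': array([-6.75924693e-04, -4.91792893e+01, -4.05053291e-01, -3.12876320e+01,
       -6.39564148e-02,  4.03750269e-02,  1.38876294e-04]), 'ee_pos': array([142.32376806, 633.79627023, 221.72590875]), 'tool_rot': array([ 1.10186189e-01,  9.93910694e-01, -7.31857798e-04, -3.15115831e-05]), 'wrist_force': array([-0.51042963,  0.21770005,  0.02278777]), 'wrist_torque': array([-0.02701918,  0.01439349, -0.0825161 ]), 'finger_force': 0.0, 'width': 87.20104463331272}
```

View pics/scene0.png

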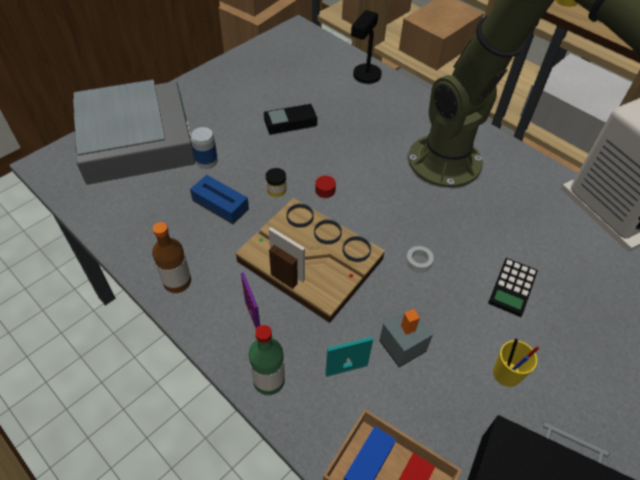

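View pics/side0.png

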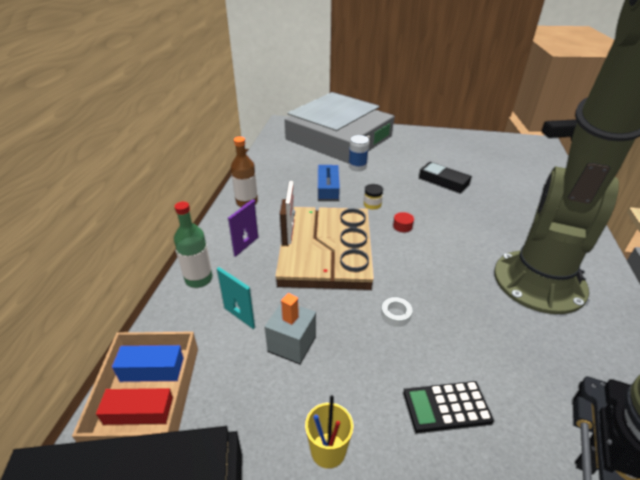

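The scene picture shows the stand at about (310,255), with rings at (300,215), (327,231) and (356,248). The white sign is at (287,253), in front of its dark post. The blue holder is at (219,198), the grey block with the orange stylus at (408,330), and one jar (black lid, yellowish) at (276,182). The purple (250,300) and teal (349,357) plates are decoys, because the sign is the white one. The tape roll is at (420,258), the tin at (325,187), the mug at (515,362) and the can at (204,148).

```bash
cat > h.py <<'E'
import numpy as np,cv2,pickle
from scipy.spatial.transform import Rotation as R
def ray(s,px):
    px=np.atleast_2d(px).astype(float); M=s["mtx"]
    d=np.c_[(px[:,0]-M[0,2])/M[0,0],(px[:,1]-M[1,2])/M[1,1],np.ones(len(px))]
    return R.from_quat(s["orientation"]).apply(d)
def rayw(s,px):
    px=np.atleast_2d(px).astype(float); M=s["mtx"]; v=(px-[M[0,2],M[1,2]])/M[0,0]; th=np.linalg.norm(v,axis=1,keepdims=True)
    return R.from_quat(s["orientation"]).apply(np.c_[np.sin(th)*v/np.maximum(th,1e-9),np.cos(th)])
def plane(s,px,z,f=ray):
    d=f(s,px); o=np.array(s["origin"]); return o+d*((z-o[2])/d[:,2])[:,None]
def proj(s,P):
    p=R.from_quat(s["orientation"]).inv().apply(np.atleast_2d(P)-s["origin"]); p=p/p[:,2:]; return (p@np.array(s["mtx"]).T)[:,:2]
def projw(s,P):
    p=R.from_quat(s["orientation"]).inv().apply(np.atleast_2d(P)-s["origin"]); rho=np.linalg.norm(p[:,:2],axis=1,keepdims=True)
    M=s["mtx"]; return [M[0,2],M[1,2]]+p[:,:2]/np.maximum(rho,1e-9)*np.arctan2(rho,p[:,2:])*M[0,0]
def rect(s,z,x0,x1,y0,y1,k,f=proj):
    # top-down picture: columns = world y, rows = world x, k px/mm
    X,Y=np.meshgrid(np.arange(x0,x1,1/k),np.arange(y0,y1,1/k),indexing="ij")
    m=f(s,np.c_[X.ravel(),Y.ravel(),np.full(X.size,z)]).astype(np.float32).reshape(X.shape+(2,))
    return cv2.remap(s["frame"],m[...,0],m[...,1],cv2.INTER_CUBIC)
E
python3 - <<'E'
from h import *
d=pickle.load(open("s0.pkl","rb")); s=d["scene"]; q=d["side"]
for n,a,b,z in [("ring1",(300,215),(353,217),56),("ring2",(327,231),(354,237),56),("ring3",(356,248),(355,260),56),("holder",(219,194),(329,178),50),("block",(410,325),(291,322),85),("stylus",(411,313),(290,297),140),("jar",(276,176),(374,189),60),("signtop",(286,235),(291,185),190),("red",(351,275),(326,269),40),("green",(262,239),(310,211),40),("tape",(420,258),(397,309),25),("tin",(326,183),(403,219),35),("can",(203,136),(360,142),110),("mug",(517,350),(329,412),90),("purple",(245,275),(236,215),100),("teal",(349,345),(225,275),100)]:
    print(n,plane(s,a,z).round()[0,:2],plane(q,b,z).round()[0,:2])
a=rect(s,40,480,800,-60,340,1); b=rect(q,40,480,800,-60,340,1)
cv2.imwrite("pics/rect.png",cv2.resize(np.hstack([a,b]),None,fx=1,fy=1))
E
```

```text
ring1 [ 499. -120.] [ 492. -114.]
ring2 [487. -32.] [479. -24.]
ring3 [474.  59.] [465.  67.]
holder [ 602. -334.] [ 595. -323.]
block [565. 303.] [571. 315.]
stylus [570. 300.] [575. 297.]
jar [ 449. -267.] [ 445. -267.]
signtop [642. -17.] [650. -39.]
red [535. 100.] [534.  96.]
green [ 617. -140.] [ 622. -143.]
tape [360. 183.] [353. 183.]
tin [ 350. -167.] [ 350. -160.]
can [ 523. -491.] [ 514. -477.]
mug [449. 508.] [462. 498.]
purple [746. -51.] [797.  -5.]
teal [706. 245.] [746. 221.]
```

```bash
python3 - <<'E'
from h import *
d=pickle.load(open("s0.pkl","rb"))
c=lambda n,x,y,w,h,W,H:cv2.resize(d[n]["frame"][y:y+h,x:x+w],(W,H),interpolation=cv2.INTER_CUBIC)
cv2.imwrite("pics/crop.png",np.vstack([np.hstack([c("scene",230,160,170,160,400,376),c("side",230,165,170,160,400,376)]),np.hstack([c("scene",370,290,80,40,400,200),c("scene",180,120,110,55,400,200)])]))
E
```

```text
(no output)
```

View pics/crop.png

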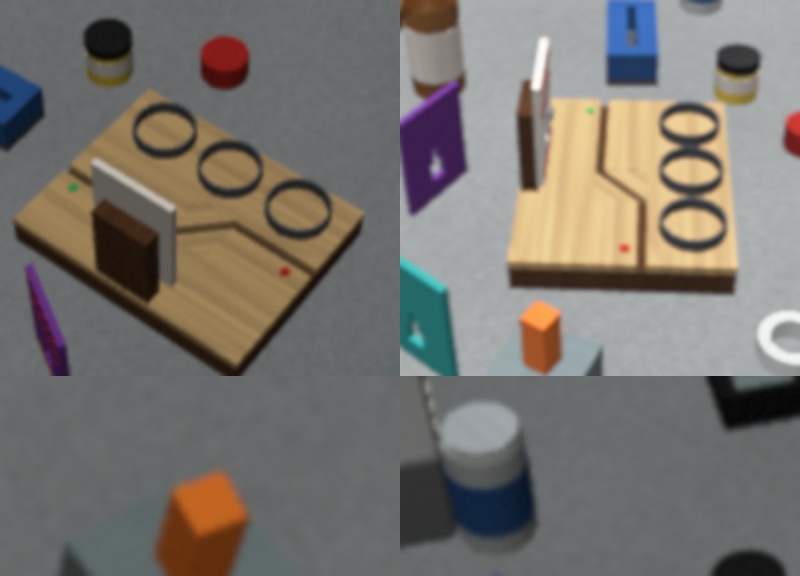

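The crop confirms the white sign on the dark post at scene (287,253). There is one jar (yellow), the can is at (204,148), and the holder slot runs along the stand's y. I'll go in over the display with the wrist camera next.

```bash
cat > mv.py <<'E'
from h import *
def rows(p,yaw,n,grip=1,o=None,q=None):
    """print n rows taking TCP to p (mm), tool y-axis to world yaw (deg, mod 180)"""
    from cell import r
    ob=r.get_obs(); o=ob["ee_pos"] if o is None else np.array(o,float)
    Rm=R.from_quat(ob["tool_rot"]).as_matrix(); y0=np.degrees(np.arctan2(Rm[1,1],Rm[0,1])) if q is None else q
    dy=(yaw-y0+90)%180-90; out=[]; y=y0; step=(np.array(p)-o)/n
    for i in range(n):
        a=np.radians(y); Y=np.array([np.cos(a),np.sin(a),0]); X=np.array([-Y[1]*1,Y[0],0])
        t=dict(grip=grip,dx=step@X/50,dy=step@Y/50,dz=-step[2]/50,turn=-dy/n/45)
        t={k:round(float(v),3) for k,v in t.items()}; out.append(t); y+=dy/n
    print("y0",round(y0,1),"dyaw",round(dy,1),"q7",ob["qpos"][6].round(2),"pos",ob["ee_pos"].round(1))
    for t in out: print(str({k:v for k,v in t.items() if v or k=="grip"}).replace("'",'"').replace(" ",""),end=",")
    print()
E
python3 - <<'E'
from mv import *
rows([590,-30,330],8,20)
E
```

```text
y0 77.3 dyaw -69.3 q7 -0.06 pos [142.3 633.8 221.7]
{"grip":1.0,"dx":-0.582,"dy":-0.55,"dz":-0.108,"turn":0.077},{"grip":1.0,"dx":-0.614,"dy":-0.513,"dz":-0.108,"turn":0.077},{"grip":1.0,"dx":-0.644,"dy":-0.475,"dz":-0.108,"turn":0.077},{"grip":1.0,"dx":-0.672,"dy":-0.435,"dz":-0.108,"turn":0.077},{"grip":1.0,"dx":-0.697,"dy":-0.394,"dz":-0.108,"turn":0.077},{"grip":1.0,"dx":-0.72,"dy":-0.351,"dz":-0.108,"turn":0.077},{"grip":1.0,"dx":-0.739,"dy":-0.307,"dz":-0.108,"turn":0.077},{"grip":1.0,"dx":-0.757,"dy":-0.262,"dz":-0.108,"turn":0.077},{"grip":1.0,"dx":-0.771,"dy":-0.215,"dz":-0.108,"turn":0.077},{"grip":1.0,"dx":-0.783,"dy":-0.168,"dz":-0.108,"turn":0.077},{"grip":1.0,"dx":-0.791,"dy":-0.121,"dz":-0.108,"turn":0.077},{"grip":1.0,"dx":-0.797,"dy":-0.073,"dz":-0.108,"turn":0.077},{"grip":1.0,"dx":-0.8,"dy":-0.024,"dz":-0.108,"turn":0.077},{"grip":1.0,"dx":-0.8,"dy":0.024,"dz":-0.108,"turn":0.077},{"grip":1.0,"dx":-0.797,"dy":0.072,"dz":-0.108,"turn":0.077},{"grip":1.0,"dx":-0.792,"dy":0.121,"dz":-0.108,"turn":0.077},{"grip":1.0,"dx":-0.783,"dy":0.168,"dz":-0.108,"turn":0.077},{"grip":1.0,"dx":-0.771,"dy":0.215,"dz":-0.108,"turn":0.077},{"grip":1.0,"dx":-0.757,"dy":0.261,"dz":-0.108,"turn":0.077},{"grip":1.0,"dx":-0.74,"dy":0.307,"dz":-0.108,"turn":0.077},
```

>>> apply_moves([
  {"grip": 1, "dx": -0.58, "dy": -0.55, "dz": -0.2, "turn": 0.077},
  {"grip": 1, "dx": -0.61, "dy": -0.51, "dz": -0.2, "turn": 0.077},
  {"grip": 1, "dx": -0.64, "dy": -0.475, "dz": -0.2, "turn": 0.077},
  {"grip": 1, "dx": -0.67, "dy": -0.435, "dz": -0.2, "turn": 0.077},
  {"grip": 1, "dx": -0.7, "dy": -0.39, "dz": -0.2, "turn": 0.077},
  {"grip": 1, "dx": -0.72, "dy": -0.35, "dz": -0.2, "turn": 0.077},
  {"grip": 1, "dx": -0.74, "dy": -0.31, "dz": -0.2, "turn": 0.077},
  {"grip": 1, "dx": -0.76, "dy": -0.26, "dz": -0.2, "turn": 0.077},
  {"grip": 1, "dx": -0.77, "dy": -0.215, "dz": -0.2, "turn": 0.077},
  {"grip": 1, "dx": -0.78, "dy": -0.17, "dz": -0.2, "turn": 0.077},
])

```text
t: 1.4
ee_pos: [367.3, 300.6, 323.3]
tool_rot: [0.403, 0.915, 0.0, 0.0]
wrist_force: [1.1, -0.2, 0.1]
width: 87.2
finger_force: 0.0
```

>>> apply_moves([
  {"grip": 1, "dx": -0.79, "dy": -0.12, "turn": 0.077},
  {"grip": 1, "dx": -0.8, "dy": -0.07, "turn": 0.077},
  {"grip": 1, "dx": -0.8, "dy": -0.02, "turn": 0.077},
  {"grip": 1, "dx": -0.8, "dy": 0.02, "turn": 0.077},
  {"grip": 1, "dx": -0.8, "dy": 0.07, "turn": 0.077},
  {"grip": 1, "dx": -0.79, "dy": 0.12, "turn": 0.077},
  {"grip": 1, "dx": -0.78, "dy": 0.17, "turn": 0.077},
  {"grip": 1, "dx": -0.77, "dy": 0.215, "turn": 0.077},
  {"grip": 1, "dx": -0.76, "dy": 0.26, "turn": 0.077},
  {"grip": 1, "dx": -0.74, "dy": 0.31, "turn": 0.077},
])

```text
validation failed for argument at $.se...
```

```bash
python3 - <<'E'
from cell import r
import cv2,pickle
s=r.snapshot("wrist"); pickle.dump(s,open("w1.pkl","wb")); cv2.imwrite("pics/w1.png",s["frame"])
o=r.get_obs(); print(o["ee_pos"],o["qpos"],o["qd"].max(),s["origin"],s["orientation"])
E
```

```text
[371.70118795 295.42500842 324.9692819 ] [-0.98779697 -0.09665938  0.2385665   1.70611144  0.02582679  1.52704793
 -0.02035991] 0.007930218727245865 [319.34884133 351.40160361 483.87192174] [0.92440249 0.3589297  0.04634244 0.12042375]
```

View pics/w1.png

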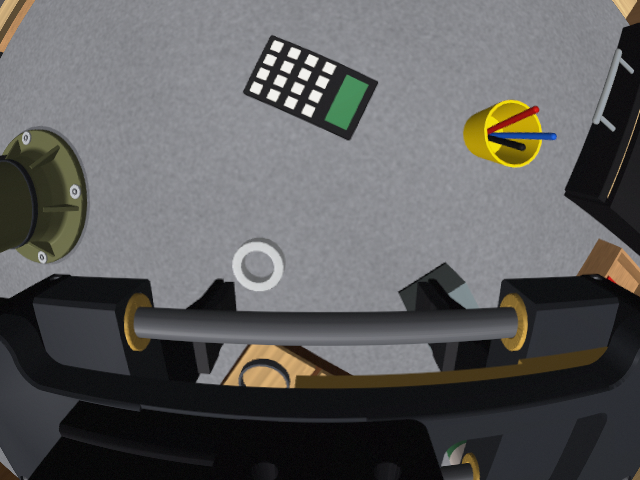

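The wrist view covers the side towards tool +x: tape roll (258,267), mug (512,135), block (440,290). The gripper hides what lies below it. The second call was refused, probably over missing keys, so I'll send it again with every key.

>>> apply_moves([
  {"grip": 1, "dx": -0.79, "dy": -0.12, "dz": 0, "turn": 0.077},
  {"grip": 1, "dx": -0.8, "dy": -0.07, "dz": 0, "turn": 0.077},
  {"grip": 1, "dx": -0.8, "dy": -0.02, "dz": 0, "turn": 0.077},
  {"grip": 1, "dx": -0.8, "dy": 0.02, "dz": 0, "turn": 0.077},
  {"grip": 1, "dx": -0.8, "dy": 0.07, "dz": 0, "turn": 0.077},
  {"grip": 1, "dx": -0.79, "dy": 0.12, "dz": 0, "turn": 0.077},
  {"grip": 1, "dx": -0.78, "dy": 0.17, "dz": 0, "turn": 0.077},
  {"grip": 1, "dx": -0.77, "dy": 0.215, "dz": 0, "turn": 0.077},
  {"grip": 1, "dx": -0.76, "dy": 0.26, "dz": 0, "turn": 0.077},
  {"grip": 1, "dx": -0.74, "dy": 0.31, "dz": 0, "turn": 0.077},
])

```text
t: 2.7
ee_pos: [590.7, -31.0, 322.9]
tool_rot: [0.657, 0.754, 0.0, 0.0]
wrist_force: [1.1, 0.5, 0.0]
width: 87.5
finger_force: 0.0
```

>>> apply_moves([
  {"grip": 1, "dx": -0.8, "dy": 0, "dz": 0, "turn": 0},
  {"grip": 1, "dx": -0.8, "dy": 0, "dz": 0, "turn": 0},
  {"grip": 1, "dx": -0.8, "dy": 0, "dz": 0, "turn": 0},
  {"grip": 1, "dx": -0.8, "dy": 0, "dz": 0, "turn": 0},
  {"grip": 1, "dx": 0, "dy": 0, "dz": 0, "turn": 0},
])

```text
t: 3.32
ee_pos: [611.1, -193.1, 322.6]
tool_rot: [0.659, 0.752, -0.001, 0.001]
wrist_force: [-0.0, 0.7, -0.4]
width: 86.7
finger_force: 0.0
```

```bash
python3 - <<'E'
from cell import r
import cv2,pickle
s=r.snapshot("wrist"); pickle.dump(s,open("w1.pkl","wb")); cv2.imwrite("pics/w2.png",s["frame"])
o=r.get_obs(); print(o["ee_pos"],o["qpos"],s["origin"])
E
```

```text
[ 611.77614325 -190.16566129  322.53436284] [-0.30792541  0.32891497  0.75776072  1.33447853 -0.2228254   1.56449358
  0.55953849] [ 601.29676031 -124.04092175  483.04982721]
```

View pics/w2.png

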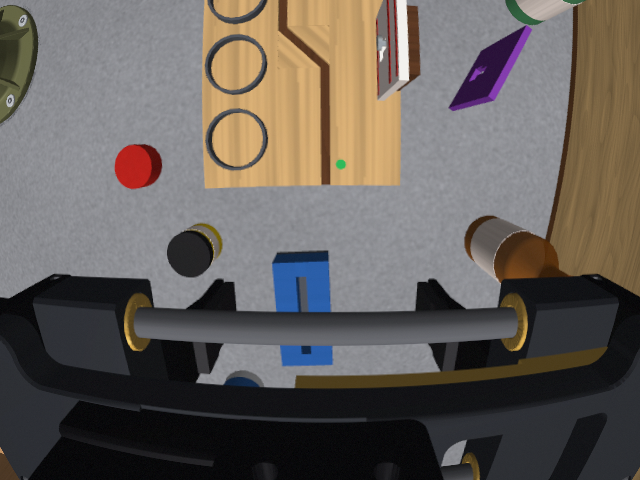

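The wrist picture shows the rings at (236,139) and (236,65), the green dot at (340,164), the stand's near corners at (205,188) and (400,185), the sign's white top edge at about (400,45), the holder at (303,310) and the yellow jar at (192,250).

```bash
python3 - <<'E'
from h import *
s=pickle.load(open("w1.pkl","rb"))
P=lambda px,z:plane(s,px,z,rayw)[:,:2].round(1)
f=s["frame"].astype(int); b,g,r_=f[...,0],f[...,1],f[...,2]
# stand near corners, edges
print("corners",P([(205,188),(400,185)],40).tolist())
# green dot
m=((g>b+60)&(g>r_+60)); m[200:]=0; m[:,500:]=0; ys,xs=np.nonzero(m); print("green",len(xs),P((xs.mean(),ys.mean()),40))
# rings: dark outline in rectified at z=56
k=2; x0,y0=420,-200; im=rect(s,56,x0,560,y0,30,k,projw); gr=im.max(axis=2)
m=(gr<95).astype(np.uint8); c,_=cv2.findContours(m,cv2.RETR_CCOMP,cv2.CHAIN_APPROX_NONE)
for q in c:
    if cv2.contourArea(q)>4000:
        (cx,cy),rad=cv2.minEnclosingCircle(q); M=cv2.moments(q); print("ring",x0+M["m01"]/M["m00"]/k,y0+M["m10"]/M["m00"]/k,"dia",rad*2/k,2*np.sqrt(cv2.contourArea(q)/np.pi)/k)
# groove at z=40: dark brown along rows
im=rect(s,40,520,680,-170,20,2,projw)
for yy in (-120,-90,-60):
    col=im[:,(yy+170)*2].sum(axis=1).astype(int); d=np.nonzero(col<210)[0]; print("groove",yy,(d/2+520).round(1)[[0,-1]] if len(d) else 0,len(d)/2)
# sign top z=190
k=2;im=rect(s,190,560,720,-120,80,k,projw).astype(int); m=((im.min(2)>170)).astype(np.uint8)
c,_=cv2.findContours(m,cv2.RETR_EXTERNAL,cv2.CHAIN_APPROX_NONE); q=max(c,key=cv2.contourArea); (cx,cy),(w,h),a=cv2.minAreaRect(q); print("sign",560+cy/k,-120+cx/k,w/k,h/k,a)
# jar lid z=60
k=2;im=rect(s,60,380,520,-330,-190,k,projw); m=(im.max(2)<60).astype(np.uint8)
for q in cv2.findContours(m,cv2.RETR_EXTERNAL,cv2.CHAIN_APPROX_NONE)[0]:
    if cv2.contourArea(q)>2000: (cx,cy),rd=cv2.minEnclosingCircle(q); print("jar",380+cy/k,-330+cx/k,2*rd/k)
A=rect(s,190,580,720,-100,100,2,projw); B=rect(s,50,540,680,-420,-220,2,projw)
cv2.imwrite("pics/r1.png",np.hstack([A,B]))
E
```

```text
corners [[458.4, -187.7], [695.1, -154.2]]
green 72 [[ 620.1 -139.6]]
ring 496.21679579999153 -124.38824675049749 dia 74.2938461303711 70.79623907984073
ring 497.7954971382262 -124.01328318897838 dia 67.2632827758789 64.72707873796756
ring 483.40847048563575 -35.2342794560555 dia 75.82225799560547 72.32967671968188
ring 484.8534913533736 -35.70061873740943 dia 67.74229431152344 63.68348498525875
groove -120 [528.  603.5] 11.0
groove -90 [591.  599.5] 9.0
groove -60 [586.5 595. ] 9.0
sign 649.2191467285156 -25.071731567382812 8.423436164855957 71.2309341430664 82.303955078125
jar 486.0 -317.03846168518066 58.1035041809082
jar 448.4401397705078 -267.9948539733887 63.9081916809082
```

View pics/r1.png

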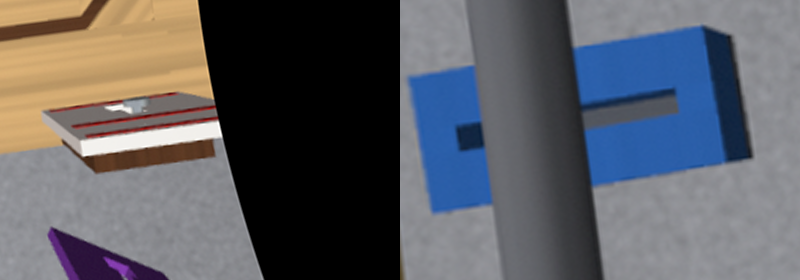

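>>> apply_moves([
  {"grip": 1, "dx": -0.9, "dy": -0.2, "dz": 0, "turn": 0},
  {"grip": 1, "dx": -0.9, "dy": -0.2, "dz": 0, "turn": 0},
  {"grip": 1, "dx": -0.9, "dy": -0.2, "dz": 0, "turn": 0},
  {"grip": 1, "dx": -0.9, "dy": -0.2, "dz": 0, "turn": 0},
  {"grip": 1, "dx": -0.9, "dy": -0.2, "dz": 0, "turn": 0},
  {"grip": 1, "dx": 0, "dy": 0, "dz": 0, "turn": 0},
  {"grip": 1, "dx": 0, "dy": 0, "dz": 0, "turn": 0},
])

```text
t: 4.25
ee_pos: [595.4, -415.7, 322.4]
tool_rot: [0.655, 0.755, 0.001, -0.0]
wrist_force: [0.1, 0.1, -0.6]
width: 87.1
finger_force: 0.0
```

```bash
python3 - <<'E'
from cell import r
from h import *
s=r.snapshot("wrist"); pickle.dump(s,open("w2.pkl","wb"))
print(r.get_obs()["ee_pos"],r.get_obs()["tool_rot"],s["origin"],projw(s,[[600,-336,50],[449,-268,60],[497,-124,56]]))
A=rect(s,50,550,650,-430,-240,3,projw); B=rect(s,60,400,500,-320,-220,3,projw)
cv2.imwrite("pics/r2.png",np.hstack([A,B[:,:230]]))
for nm,s2 in(("w",s),):
  k=3
  im=rect(s,50,550,650,-430,-240,k,projw).astype(int); dark=((im.max(2)<110)).astype(np.uint8)
  for q in cv2.findContours(dark,cv2.RETR_EXTERNAL,cv2.CHAIN_APPROX_NONE)[0]:
    if cv2.contourArea(q)>800:
        (cx,cy),wh,a=cv2.minAreaRect(q); print("slot?",550+cy/k,-430+cx/k,np.array(wh)/k,a)
  im=rect(s,60,380,520,-330,-190,k,projw); m=(im.max(2)<60).astype(np.uint8)
  for q in cv2.findContours(m,cv2.RETR_EXTERNAL,cv2.CHAIN_APPROX_NONE)[0]:
    if cv2.contourArea(q)>2000: (cx,cy),rd=cv2.minEnclosingCircle(q); print("jar",380+cy/k,-330+cx/k,2*rd/k)
E
```

```text
[ 595.85757146 -414.98456448  322.59670756] [ 6.54696835e-01  7.55891005e-01  8.96073579e-04 -1.99899419e-04] [ 584.67806741 -347.46479423  483.11680861] [[340.1635242  142.62524981]
 [218.84775979  70.80435522]
 [279.20934981 -34.22970157]]
slot? 600.0777435302734 -338.42010498046875 [ 12.47457377 109.43303426] 80.33132934570312
jar 448.78734334309894 -271.6301727294922 61.9267832438151
```

View pics/r2.png

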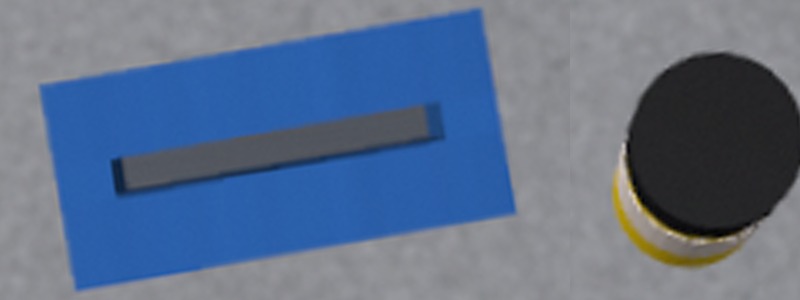

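Holder slot centre is (599.8,-337.3) with yaw 9.75°. That agrees between the slot and the block outline, and the sizes fit. The stand is at (555.7,-22.5) with yaw 8.06°. Next I'll grasp the sign.

```bash
python3 - <<'E'
from mv import *
rows([646.8,-9.6,260],8,10)
E
```

```text
y0 8.2 dyaw -0.2 q7 0.93 pos [ 595.9 -415.   322.6]
{"grip":1.0,"dx":0.788,"dy":0.217,"dz":0.125},{"grip":1.0,"dx":0.788,"dy":0.216,"dz":0.125},{"grip":1.0,"dx":0.788,"dy":0.216,"dz":0.125},{"grip":1.0,"dx":0.788,"dy":0.216,"dz":0.125},{"grip":1.0,"dx":0.788,"dy":0.215,"dz":0.125},{"grip":1.0,"dx":0.788,"dy":0.215,"dz":0.125},{"grip":1.0,"dx":0.788,"dy":0.215,"dz":0.125},{"grip":1.0,"dx":0.788,"dy":0.215,"dz":0.125},{"grip":1.0,"dx":0.789,"dy":0.214,"dz":0.125},{"grip":1.0,"dx":0.789,"dy":0.214,"dz":0.125},
```

>>> apply_moves([
  {"grip": 1, "dx": 0.875, "dy": 0.24, "dz": 0.12, "turn": 0},
  {"grip": 1, "dx": 0.875, "dy": 0.24, "dz": 0.12, "turn": 0},
  {"grip": 1, "dx": 0.875, "dy": 0.24, "dz": 0.12, "turn": 0},
  {"grip": 1, "dx": 0.875, "dy": 0.24, "dz": 0.12, "turn": 0},
  {"grip": 1, "dx": 0.875, "dy": 0.24, "dz": 0.12, "turn": 0},
  {"grip": 1, "dx": 0.875, "dy": 0.24, "dz": 0.12, "turn": 0},
  {"grip": 1, "dx": 0.875, "dy": 0.24, "dz": 0.12, "turn": 0},
  {"grip": 1, "dx": 0.875, "dy": 0.24, "dz": 0.12, "turn": 0},
  {"grip": 1, "dx": 0.875, "dy": 0.23, "dz": 0.12, "turn": 0},
  {"grip": 1, "dx": 0, "dy": 0, "dz": 0, "turn": 0},
])

```text
t: 5.55
ee_pos: [645.8, -2.9, 267.7]
tool_rot: [0.651, 0.759, 0.001, -0.002]
wrist_force: [0.0, 0.4, -0.1]
width: 86.9
finger_force: 0.0
```

```bash
python3 - <<'E'
from mv import *
from cell import r
rows([646.8,-9.6,230],8,2)
s=r.snapshot("scene"); q=r.snapshot("side"); pickle.dump((s,q),open("s1.pkl","wb"))
c=lambda s,x,y,w,h,W,H:cv2.resize(s["frame"][y:y+h,x:x+w],(W,H),interpolation=cv2.INTER_CUBIC)
cv2.imwrite("pics/c1.png",np.hstack([c(s,230,150,130,160,390,480),c(q,230,120,130,160,390,480)]))
E
```

```text
y0 8.8 dyaw -0.8 q7 0.28 pos [645.8  -2.9 267.7]
{"grip":1.0,"dx":-0.068,"dy":-0.001,"dz":0.377,"turn":0.009},{"grip":1.0,"dx":-0.068,"dz":0.377,"turn":0.009},
```

View pics/c1.png

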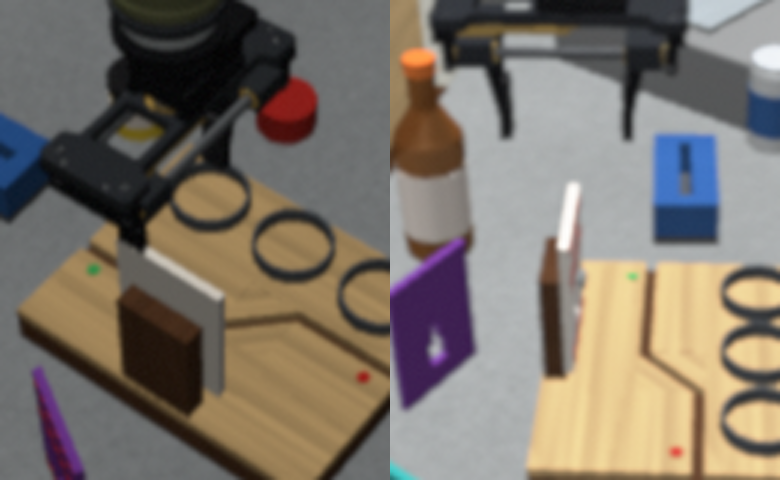

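The side crop shows the fingers at (507,135) and (628,135), straddling the white sign top at (573,185). I can go down and close.

>>> apply_moves([
  {"grip": 1, "dx": -0.07, "dy": 0, "dz": 0.4, "turn": 0.01},
  {"grip": 1, "dx": -0.06, "dy": 0, "dz": 0.5, "turn": 0.01},
  {"grip": 1, "dx": 0, "dy": 0, "dz": 0.5, "turn": 0},
  {"grip": 1, "dx": 0, "dy": 0, "dz": 0.4, "turn": 0},
  {"grip": 1, "dx": 0, "dy": 0, "dz": 0.4, "turn": 0},
  {"grip": 1, "dx": 0, "dy": 0, "dz": 0, "turn": 0},
  {"grip": 1, "dx": 0, "dy": 0, "dz": 0, "turn": 0},
  {"grip": 0, "dx": 0, "dy": 0, "dz": 0, "turn": 0},
  {"grip": -0.3, "dx": 0, "dy": 0, "dz": 0, "turn": 0},
  {"grip": -0.5, "dx": 0, "dy": 0, "dz": 0, "turn": 0},
], newtons=25)

```text
t: 6.9
ee_pos: [647.0, -18.5, 159.0]
tool_rot: [0.662, 0.75, 0.0, 0.0]
wrist_force: [-0.1, 0.6, 0.0]
width: 64.5
finger_force: 0.0
```

>>> apply_moves([
  {"grip": -0.7, "dx": 0, "dy": 0, "dz": 0, "turn": 0},
  {"grip": -1, "dx": 0, "dy": 0, "dz": 0, "turn": 0},
  {"grip": -1, "dx": 0, "dy": 0, "dz": 0, "turn": 0},
  {"grip": -1, "dx": 0, "dy": 0, "dz": 0, "turn": 0},
  {"grip": -1, "dx": 0, "dy": 0, "dz": 0, "turn": 0},
  {"grip": -1, "dx": 0, "dy": 0, "dz": 0, "turn": 0},
], newtons=25)

```text
t: 7.65
ee_pos: [647.0, -18.6, 158.7]
tool_rot: [0.662, 0.75, 0.0, 0.0]
wrist_force: [-0.2, -1.0, 1.2]
width: 7.6
finger_force: 25.0
```

>>> apply_moves([
  {"grip": -1, "dx": 0, "dy": 0, "dz": -0.1, "turn": 0},
  {"grip": -1, "dx": 0, "dy": 0, "dz": -0.1, "turn": 0},
  {"grip": -1, "dx": 0, "dy": 0, "dz": -0.1, "turn": 0},
  {"grip": -1, "dx": 0, "dy": 0, "dz": -0.1, "turn": 0},
  {"grip": -1, "dx": 0, "dy": 0, "dz": -0.1, "turn": 0},
  {"grip": -1, "dx": 0, "dy": 0, "dz": -0.06, "turn": 0},
  {"grip": -1, "dx": 0, "dy": 0, "dz": 0, "turn": 0},
  {"grip": -1, "dx": 0, "dy": 0, "dz": 0, "turn": 0},
])

```text
t: 8.65
ee_pos: [646.7, -18.5, 186.4]
tool_rot: [0.662, 0.75, -0.0, -0.0]
wrist_force: [0.1, 0.9, -1.5]
width: 7.5
finger_force: 25.0
```

>>> apply_moves([
  {"grip": -1, "dx": 0, "dy": -0.1, "dz": -0.005, "turn": 0},
  {"grip": -1, "dx": 0, "dy": -0.1, "dz": 0, "turn": 0},
  {"grip": -1, "dx": 0, "dy": -0.1, "dz": 0, "turn": 0},
  {"grip": -1, "dx": 0, "dy": 0, "dz": 0, "turn": 0},
])

```text
t: 9.15
ee_pos: [631.5, -20.6, 187.0]
tool_rot: [0.662, 0.75, 0.0, -0.0]
wrist_force: [0.5, -0.5, -1.6]
width: 7.5
finger_force: 25.0
```

>>> apply_moves([
  {"grip": -1, "dx": 0, "dy": -0.2, "dz": 0, "turn": 0},
  {"grip": -1, "dx": 0, "dy": -0.2, "dz": 0, "turn": 0},
  {"grip": -1, "dx": 0, "dy": -0.2, "dz": 0, "turn": 0},
  {"grip": -1, "dx": 0, "dy": 0, "dz": -0.2, "turn": 0},
  {"grip": -1, "dx": 0, "dy": 0, "dz": 0, "turn": 0},
  {"grip": -1, "dx": 0, "dy": 0, "dz": 0, "turn": 0},
])

```text
t: 9.9
ee_pos: [602.6, -24.0, 197.1]
tool_rot: [0.662, 0.75, 0.0, 0.0]
wrist_force: [0.5, 0.5, -1.1]
width: 7.8
finger_force: 25.0
```

```bash
python3 - <<'E'
from mv import *
rows([601.3,-346.1,190],9.75,10,-1)
E
```

```text
y0 7.2 dyaw 2.6 q7 0.27 pos [602.6 -24.  197.1]
{"grip":-1.0,"dx":-0.639,"dy":-0.083,"dz":0.014,"turn":-0.006},{"grip":-1.0,"dx":-0.638,"dy":-0.086,"dz":0.014,"turn":-0.006},{"grip":-1.0,"dx":-0.638,"dy":-0.089,"dz":0.014,"turn":-0.006},{"grip":-1.0,"dx":-0.638,"dy":-0.091,"dz":0.014,"turn":-0.006},{"grip":-1.0,"dx":-0.637,"dy":-0.094,"dz":0.014,"turn":-0.006},{"grip":-1.0,"dx":-0.637,"dy":-0.097,"dz":0.014,"turn":-0.006},{"grip":-1.0,"dx":-0.636,"dy":-0.1,"dz":0.014,"turn":-0.006},{"grip":-1.0,"dx":-0.636,"dy":-0.103,"dz":0.014,"turn":-0.006},{"grip":-1.0,"dx":-0.635,"dy":-0.106,"dz":0.014,"turn":-0.006},{"grip":-1.0,"dx":-0.635,"dy":-0.109,"dz":0.014,"turn":-0.006},
```

>>> apply_moves([
  {"grip": -1, "dx": -0.4, "dy": -0.05, "dz": 0, "turn": -0.006},
  {"grip": -1, "dx": -0.64, "dy": -0.085, "dz": 0, "turn": -0.006},
  {"grip": -1, "dx": -0.7, "dy": -0.09, "dz": 0, "turn": -0.006},
  {"grip": -1, "dx": -0.7, "dy": -0.1, "dz": 0, "turn": -0.006},
  {"grip": -1, "dx": -0.7, "dy": -0.1, "dz": 0, "turn": -0.006},
  {"grip": -1, "dx": -0.7, "dy": -0.1, "dz": 0, "turn": -0.006},
  {"grip": -1, "dx": -0.7, "dy": -0.11, "dz": 0, "turn": -0.006},
  {"grip": -1, "dx": -0.7, "dy": -0.11, "dz": 0, "turn": -0.006},
  {"grip": -1, "dx": -0.7, "dy": -0.12, "dz": 0.06, "turn": -0.006},
  {"grip": -1, "dx": -0.43, "dy": -0.09, "dz": 0.08, "turn": -0.006},
])

```text
t: 11.15
ee_pos: [600.8, -348.7, 189.2]
tool_rot: [0.644, 0.765, -0.001, 0.0]
wrist_force: [0.0, 0.7, -2.0]
width: 8.2
finger_force: 25.0
```

>>> apply_moves([
  {"grip": -1, "dx": 0, "dy": 0, "dz": 0, "turn": 0},
  {"grip": -1, "dx": 0, "dy": 0, "dz": 0, "turn": 0},
  {"grip": -1, "dx": 0, "dy": 0, "dz": 0, "turn": 0},
  {"grip": -1, "dx": 0, "dy": 0, "dz": 0, "turn": 0},
])

```text
t: 11.65
ee_pos: [602.0, -345.1, 190.0]
tool_rot: [0.643, 0.766, 0.0, 0.0]
wrist_force: [-0.7, 0.5, -0.9]
width: 7.8
finger_force: 25.0
```

```bash
python3 - <<'E'
from mv import *
from cell import r
rows([601.3,-346.1,190],9.75,1,-1)
w=r.snapshot("wrist");s=r.snapshot("scene"); q=r.snapshot("side"); pickle.dump((w,s,q),open("s2.pkl","wb"))
c=lambda s,x,y,w,h,W,H:cv2.resize(s["frame"][y:y+h,x:x+w],(W,H),interpolation=cv2.INTER_CUBIC)
cv2.imwrite("pics/c2.png",np.hstack([c(s,160,110,110,120,400,436),c(q,280,110,90,98,400,436)]))
# expected outlines: sign bottom ends for the intended pose
a=np.radians(9.75);X=np.array([np.cos(a),np.sin(a),0]);Y=np.array([-X[1],X[0],0])
E
```

```text
y0 9.9 dyaw -0.2 q7 0.9 pos [ 602.  -345.1  190. ]
{"grip":-1.0,"dx":-0.018,"dy":-0.017,"turn":0.004},
```

View pics/c2.png

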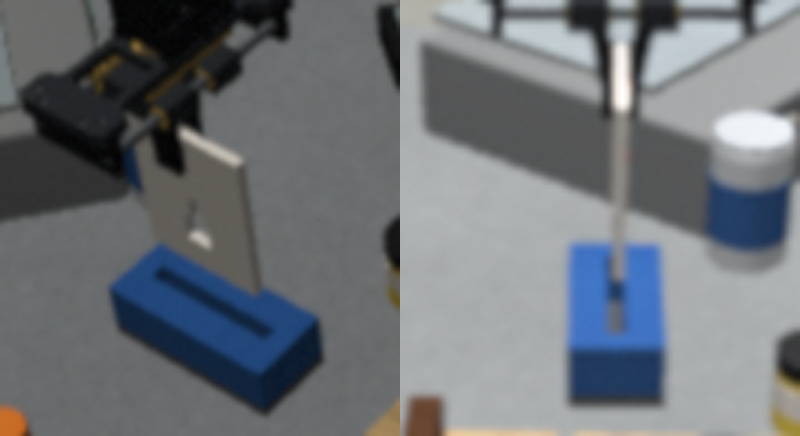

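The crops show the sign hanging square over the holder: scene bottom corner at crop (258,291), and in the side view the sign at (618,280) over the slot at (616,330). I'll check that numerically.

```bash
python3 - <<'E'
from h import *
w,s,q=pickle.load(open("s2.pkl","rb"))
for n,px in (("scene",(160+258*110/400,110+291*120/436)),("side",(280+618*90/400,110+281*98/436))):
    c=s if n=="scene" else q
    print(n,"pick",np.round(px,1),"proj",proj(c,[[592,-287,91],[596,-286.5,91],[588,-287.5,91]]).round(1).tolist())
for n,c,px in (("scene slot near end",s,(160+270*110/400,110+331*120/436)),("side slot near end",q,(280+616*90/400,110+332*98/436))):
    e=np.array([599.8,-337.3])+56*np.array([-.169,.986]); print(n,np.round(px,1),proj(c,[[*e,50]]).round(1))
E
```

```text
scene pick [231.  190.1] proj [[231.2, 190.9], [230.1, 191.8], [232.2, 190.1]]
side pick [419.  173.2] proj [[328.2, 172.6], [327.0, 172.5], [329.5, 172.6]]
scene slot near end [234.2 201.1] [[234.4 201.8]]
side slot near end [418.6 184.6] [[328.3 184.7]]
```

>>> apply_moves([
  {"grip": -1, "dx": -0.02, "dy": -0.017, "dz": 0.2, "turn": 0.004},
  {"grip": -1, "dx": 0, "dy": 0, "dz": 0.2, "turn": 0},
  {"grip": -1, "dx": 0, "dy": 0, "dz": 0.15, "turn": 0},
  {"grip": -1, "dx": 0, "dy": 0, "dz": 0.1, "turn": 0},
  {"grip": -1, "dx": 0, "dy": 0, "dz": 0.1, "turn": 0},
  {"grip": -1, "dx": 0, "dy": 0, "dz": 0.1, "turn": 0},
  {"grip": -1, "dx": 0, "dy": 0, "dz": 0.1, "turn": 0},
  {"grip": -1, "dx": 0, "dy": 0, "dz": 0, "turn": 0},
  {"grip": -1, "dx": 0, "dy": 0, "dz": 0, "turn": 0},
])

```text
t: 12.92
ee_pos: [600.8, -347.5, 142.5]
tool_rot: [0.645, 0.764, 0.0, 0.0]
wrist_force: [0.3, -0.4, -0.8]
width: 7.9
finger_force: 25.0
```

>>> apply_moves([
  {"grip": -1, "dx": 0.01, "dy": 0, "dz": 0.1, "turn": 0},
  {"grip": -1, "dx": 0, "dy": 0, "dz": 0.1, "turn": 0},
  {"grip": -1, "dx": 0, "dy": 0, "dz": 0.1, "turn": 0},
  {"grip": -1, "dx": 0, "dy": 0, "dz": 0.1, "turn": 0},
  {"grip": -1, "dx": 0, "dy": 0, "dz": 0.1, "turn": 0},
  {"grip": -1, "dx": 0, "dy": 0, "dz": 0.1, "turn": 0},
  {"grip": -1, "dx": 0, "dy": 0, "dz": 0.04, "turn": 0},
  {"grip": -1, "dx": 0, "dy": 0, "dz": 0, "turn": 0},
])

```text
t: 13.92
ee_pos: [600.6, -346.9, 110.1]
tool_rot: [0.645, 0.764, 0.0, -0.0]
wrist_force: [-0.4, 0.4, -2.0]
width: 7.9
finger_force: 25.0
```

Next I'll open gently and lift away.

>>> apply_moves([
  {"grip": -0.7, "dx": 0, "dy": 0, "dz": 0.01, "turn": 0},
  {"grip": -0.5, "dx": 0, "dy": 0, "dz": 0, "turn": 0},
  {"grip": -0.3, "dx": 0, "dy": 0, "dz": 0, "turn": 0},
  {"grip": -0.1, "dx": 0, "dy": 0, "dz": 0, "turn": 0},
  {"grip": 0.1, "dx": 0, "dy": 0, "dz": 0, "turn": 0},
  {"grip": 0.1, "dx": 0, "dy": 0, "dz": -0.2, "turn": 0},
  {"grip": 0.1, "dx": 0, "dy": 0, "dz": -0.5, "turn": 0},
  {"grip": 0.1, "dx": 0, "dy": 0, "dz": -0.8, "turn": 0},
  {"grip": 0.1, "dx": 0, "dy": 0, "dz": -0.8, "turn": 0},
  {"grip": 0.1, "dx": 0, "dy": 0, "dz": -0.8, "turn": 0},
])

```text
t: 15.18
ee_pos: [600.5, -347.1, 267.0]
tool_rot: [0.645, 0.764, 0.0, 0.001]
wrist_force: [0.8, -0.7, -0.1]
width: 47.9
finger_force: 0.0
```

```bash
python3 - <<'E'
from mv import *
from cell import r
s=r.snapshot("scene"); q=r.snapshot("side"); pickle.dump((s,q),open("s3.pkl","wb"))
c=lambda s,x,y,w,h,W,H:cv2.resize(s["frame"][y:y+h,x:x+w],(W,H),interpolation=cv2.INTER_CUBIC)
cv2.imwrite("pics/c3.png",np.vstack([np.hstack([c(s,160,110,140,110,400,314),c(q,280,110,140,110,400,314)]),np.hstack([c(s,370,290,80,56,400,280),c(q,255,280,80,56,400,280)])]))
# stylus handle top: orange, in both views
for n,c2 in(("scene",s),("side",q)):
    f=c2["frame"].astype(int); m=(f[...,2]>f[...,0]+90)&(f[...,1]>60)&(f[...,1]<140)
    m=m.astype(np.uint8)
    for t in cv2.findContours(m,cv2.RETR_EXTERNAL,cv2.CHAIN_APPROX_NONE)[0]:
        if cv2.contourArea(t)>60: print(n,cv2.boundingRect(t),cv2.contourArea(t))
E
```

```text
scene (518, 353, 18, 19) 113.0
scene (405, 310, 14, 12) 103.0
scene (153, 222, 14, 12) 113.0
side (309, 440, 23, 27) 224.0
side (333, 406, 17, 35) 290.5
side (313, 405, 16, 29) 130.0
side (96, 388, 75, 26) 61.0
side (281, 299, 17, 24) 234.0
```

View pics/c3.png

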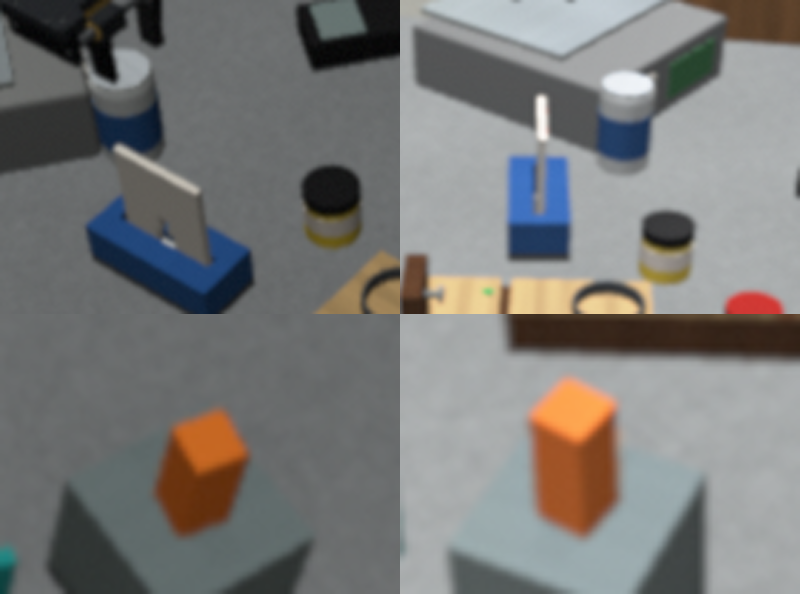

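The sign is home: it stands in the slot in both crops (160,200 and 541,150). The orange stylus stands in the grey block, top face at about scene (412,315) and side (290,299).

```bash
python3 - <<'E'
from mv import *
s,q=pickle.load(open("s3.pkl","rb"))
for c,p in((s,[(404.6,312.8),(414.2,308.8),(419.4,317.8),(409.4,321.8)]),(q,[(281,299.6),(289,292.8),(298.4,298),(290.4,306.2)])):
    P=plane(c,p,145)[:,:2]; print(P.round(),P.mean(0).round(1)); e=np.roll(P,-1,0)-P; print((np.degrees(np.arctan2(e[:,1],e[:,0]))%90).round(),np.linalg.norm(e,axis=1).round())
rows([578,150,300],10,11)
E
```

```text
[[583. 291.]
 [560. 299.]
 [570. 321.]
 [593. 312.]] [576.2 306. ]
[70. 66. 69. 65.] [24. 24. 25. 23.]
[[590. 312.]
 [579. 291.]
 [557. 301.]
 [568. 326.]] [573.2 307.6]
[62. 64. 66. 59.] [24. 24. 26. 26.]
y0 9.7 dyaw 0.3 q7 0.88 pos [ 602.1 -348.9  271.3]
{"grip":1.0,"dx":0.902,"dy":0.109,"dz":-0.052,"turn":-0.001},{"grip":1.0,"dx":0.902,"dy":0.109,"dz":-0.052,"turn":-0.001},{"grip":1.0,"dx":0.901,"dy":0.11,"dz":-0.052,"turn":-0.001},{"grip":1.0,"dx":0.901,"dy":0.11,"dz":-0.052,"turn":-0.001},{"grip":1.0,"dx":0.901,"dy":0.111,"dz":-0.052,"turn":-0.001},{"grip":1.0,"dx":0.901,"dy":0.111,"dz":-0.052,"turn":-0.001},{"grip":1.0,"dx":0.901,"dy":0.112,"dz":-0.052,"turn":-0.001},{"grip":1.0,"dx":0.901,"dy":0.112,"dz":-0.052,"turn":-0.001},{"grip":1.0,"dx":0.901,"dy":0.113,"dz":-0.052,"turn":-0.001},{"grip":1.0,"dx":0.901,"dy":0.113,"dz":-0.052,"turn":-0.001},{"grip":1.0,"dx":0.901,"dy":0.114,"dz":-0.052,"turn":-0.001},
```

```bash
python3 - <<'E'
from mv import *
rows([522,189,290],-25,12)
E
```

```text
y0 9.7 dyaw -34.7 q7 0.88 pos [ 602.1 -348.9  271.3]
{"grip":1.0,"dx":0.906,"dy":0.019,"dz":-0.031,"turn":0.064},{"grip":1.0,"dx":0.906,"dy":-0.027,"dz":-0.031,"turn":0.064},{"grip":1.0,"dx":0.904,"dy":-0.073,"dz":-0.031,"turn":0.064},{"grip":1.0,"dx":0.899,"dy":-0.118,"dz":-0.031,"turn":0.064},{"grip":1.0,"dx":0.892,"dy":-0.163,"dz":-0.031,"turn":0.064},{"grip":1.0,"dx":0.882,"dy":-0.208,"dz":-0.031,"turn":0.064},{"grip":1.0,"dx":0.871,"dy":-0.252,"dz":-0.031,"turn":0.064},{"grip":1.0,"dx":0.857,"dy":-0.296,"dz":-0.031,"turn":0.064},{"grip":1.0,"dx":0.841,"dy":-0.338,"dz":-0.031,"turn":0.064},{"grip":1.0,"dx":0.823,"dy":-0.38,"dz":-0.031,"turn":0.064},{"grip":1.0,"dx":0.803,"dy":-0.421,"dz":-0.031,"turn":0.064},{"grip":1.0,"dx":0.78,"dy":-0.461,"dz":-0.031,"turn":0.064},
```

>>> apply_moves([
  {"grip": 1, "dx": 0.905, "dy": 0.02, "dz": -0.03, "turn": 0.064},
  {"grip": 1, "dx": 0.905, "dy": -0.03, "dz": -0.03, "turn": 0.064},
  {"grip": 1, "dx": 0.905, "dy": -0.07, "dz": -0.03, "turn": 0.064},
  {"grip": 1, "dx": 0.9, "dy": -0.12, "dz": -0.03, "turn": 0.064},
  {"grip": 1, "dx": 0.89, "dy": -0.16, "dz": -0.03, "turn": 0.064},
  {"grip": 1, "dx": 0.88, "dy": -0.21, "dz": -0.03, "turn": 0.064},
  {"grip": 1, "dx": 0.87, "dy": -0.25, "dz": -0.03, "turn": 0.064},
  {"grip": 1, "dx": 0.86, "dy": -0.3, "dz": -0.03, "turn": 0.064},
  {"grip": 1, "dx": 0.84, "dy": -0.34, "dz": -0.03, "turn": 0.064},
  {"grip": 1, "dx": 0.82, "dy": -0.38, "dz": -0.03, "turn": 0.064},
])

```text
t: 16.52
ee_pos: [532.7, 102.3, 280.0]
tool_rot: [0.815, 0.579, 0.0, -0.0]
wrist_force: [0.0, -0.1, 0.3]
width: 86.7
finger_force: 0.0
```

>>> apply_moves([
  {"grip": 1, "dx": 0.8, "dy": -0.42, "dz": -0.03, "turn": 0.064},
  {"grip": 1, "dx": 0.78, "dy": -0.46, "dz": -0.03, "turn": 0.064},
  {"grip": 1, "dx": 0, "dy": 0, "dz": 0, "turn": 0},
  {"grip": 1, "dx": 0, "dy": 0, "dz": 0, "turn": 0},
])

```text
t: 17.02
ee_pos: [519.9, 189.6, 282.8]
tool_rot: [0.843, 0.538, -0.0, 0.0]
wrist_force: [0.1, -0.4, -0.1]
width: 87.1
finger_force: 0.0
```

```bash
python3 - <<'E'
from mv import *
from cell import r
s=r.snapshot("wrist"); pickle.dump(s,open("w3.pkl","wb")); o=r.get_obs(); print(o["ee_pos"],o["qpos"][6],s["origin"])
A=rect(s,145,540,610,270,340,5,projw); B=rect(s,85,520,630,250,360,4,projw)[:350]
cv2.imwrite("pics/r3.png",np.hstack([A,B]))
f=s["frame"].astype(int)
k=5; im=A.astype(int); m=((im[...,2]>200)&(im[...,0]<90)).astype(np.uint8); print(im[...,2].max())
for q in cv2.findContours(m,cv2.RETR_EXTERNAL,cv2.CHAIN_APPROX_NONE)[0]:
    if cv2.contourArea(q)>1500: (cx,cy),wh,a=cv2.minAreaRect(q); print(540+cy/k,270+cx/k,np.array(wh)/k,a)
E
```

```text
[520.1287133  188.88213312 282.89411888] -0.7841136842771158 [548.54551594 252.37529368 443.33854938]
252
574.1575500488282 304.6091003417969 [26.05995178 24.68249969] 23.412113189697266
```

View pics/r3.png

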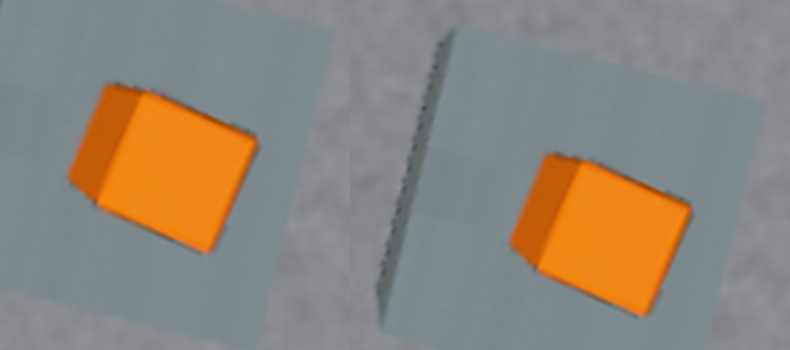

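Stylus top centre is (574.3,305.7) with yaw −24°, and the block is at (573.5,305.7). The sizes check (26 and 80 mm). I'll move over it and descend.

```bash
python3 - <<'E'
from mv import *
rows([574.2,305.7,190],-24.3,4)
E
```

```text
y0 -25.0 dyaw 0.7 q7 -0.78 pos [520.1 188.9 282.9]
{"grip":1.0,"dx":0.644,"dy":-0.002,"dz":0.464,"turn":-0.004},{"grip":1.0,"dx":0.644,"dz":0.464,"turn":-0.004},{"grip":1.0,"dx":0.644,"dy":0.002,"dz":0.464,"turn":-0.004},{"grip":1.0,"dx":0.644,"dy":0.004,"dz":0.464,"turn":-0.004},
```

>>> apply_moves([
  {"grip": 1, "dx": 0.645, "dy": 0, "dz": 0.46, "turn": -0.004},
  {"grip": 1, "dx": 0.645, "dy": 0, "dz": 0.46, "turn": -0.004},
  {"grip": 1, "dx": 0.645, "dy": 0, "dz": 0.46, "turn": -0.004},
  {"grip": 1, "dx": 0.645, "dy": 0.004, "dz": 0.46, "turn": -0.004},
  {"grip": 1, "dx": 0, "dy": 0, "dz": 0, "turn": 0},
  {"grip": 1, "dx": 0, "dy": 0, "dz": 0, "turn": 0},
  {"grip": 1, "dx": 0, "dy": 0, "dz": 0, "turn": 0},
  {"grip": 1, "dx": 0, "dy": 0, "dz": 0, "turn": 0},
])

```text
t: 18.08
ee_pos: [574.2, 306.8, 192.1]
tool_rot: [0.84, 0.543, 0.001, -0.0]
wrist_force: [0.0, -0.1, -0.1]
width: 87.2
finger_force: 0.0
```

```bash
python3 - <<'E'
from mv import *
rows([574.2,305.7,97],-24.3,4)
E
```

```text
y0 -24.3 dyaw -0.0 q7 -0.81 pos [574.2 306.8 192.1]
{"grip":1.0,"dx":-0.005,"dy":0.002,"dz":0.475},{"grip":1.0,"dx":-0.005,"dy":0.002,"dz":0.475},{"grip":1.0,"dx":-0.005,"dy":0.002,"dz":0.475},{"grip":1.0,"dx":-0.005,"dy":0.002,"dz":0.475},
```

>>> apply_moves([
  {"grip": 1, "dx": -0.02, "dy": 0, "dz": 0.47, "turn": 0},
  {"grip": 1, "dx": 0, "dy": 0, "dz": 0.47, "turn": 0},
  {"grip": 1, "dx": 0, "dy": 0, "dz": 0.47, "turn": 0},
  {"grip": 1, "dx": 0, "dy": 0, "dz": 0.46, "turn": 0},
  {"grip": 1, "dx": 0, "dy": 0, "dz": 0, "turn": 0},
  {"grip": 0.3, "dx": 0, "dy": 0, "dz": 0, "turn": 0},
  {"grip": -0.1, "dx": 0, "dy": 0, "dz": 0, "turn": 0},
  {"grip": -0.3, "dx": 0, "dy": 0, "dz": 0, "turn": 0},
  {"grip": -0.5, "dx": 0, "dy": 0, "dz": 0, "turn": 0},
  {"grip": -1, "dx": 0, "dy": 0, "dz": 0, "turn": 0},
], newtons=35)

```text
t: 19.32
ee_pos: [573.3, 306.9, 97.5]
tool_rot: [0.839, 0.543, 0.0, -0.0]
wrist_force: [-1.0, -0.1, 0.1]
width: 45.1
finger_force: 0.0
```

>>> apply_moves([
  {"grip": -1, "dx": 0, "dy": 0, "dz": 0, "turn": 0},
  {"grip": -1, "dx": 0, "dy": 0, "dz": 0, "turn": 0},
  {"grip": -1, "dx": 0, "dy": 0, "dz": 0, "turn": 0},
  {"grip": -1, "dx": 0, "dy": 0, "dz": 0, "turn": 0},
], newtons=35)

```text
t: 19.82
ee_pos: [573.3, 306.7, 97.3]
tool_rot: [0.839, 0.543, 0.0, 0.0]
wrist_force: [0.7, 0.1, 0.1]
width: 25.4
finger_force: 35.0
```

>>> apply_moves([
  {"grip": -1, "dx": 0, "dy": 0, "dz": -0.2, "turn": 0},
  {"grip": -1, "dx": 0, "dy": 0, "dz": -0.4, "turn": 0},
  {"grip": -1, "dx": 0, "dy": 0, "dz": -0.4, "turn": 0},
  {"grip": -1, "dx": 0, "dy": 0, "dz": -0.4, "turn": 0},
  {"grip": -1, "dx": 0, "dy": 0, "dz": -0.4, "turn": 0},
  {"grip": -1, "dx": 0, "dy": 0, "dz": -0.2, "turn": 0},
  {"grip": -1, "dx": 0, "dy": 0, "dz": 0, "turn": 0},
])

```text
t: 20.7
ee_pos: [573.7, 307.0, 198.3]
tool_rot: [0.839, 0.543, 0.001, -0.0]
wrist_force: [0.2, -0.1, -2.2]
width: 25.9
finger_force: 35.0
```

```bash
python3 - <<'E'
from mv import *
rows([602.9,-142.1,165],-24.3,10,-1)
E
```

```text
y0 -24.2 dyaw -0.1 q7 -0.81 pos [573.7 307.  198.3]
{"grip":-1.0,"dx":-0.796,"dy":0.421,"dz":0.067},{"grip":-1.0,"dx":-0.795,"dy":0.421,"dz":0.067},{"grip":-1.0,"dx":-0.795,"dy":0.421,"dz":0.067},{"grip":-1.0,"dx":-0.795,"dy":0.422,"dz":0.067},{"grip":-1.0,"dx":-0.795,"dy":0.422,"dz":0.067},{"grip":-1.0,"dx":-0.795,"dy":0.422,"dz":0.067},{"grip":-1.0,"dx":-0.795,"dy":0.422,"dz":0.067},{"grip":-1.0,"dx":-0.795,"dy":0.422,"dz":0.067},{"grip":-1.0,"dx":-0.795,"dy":0.423,"dz":0.067},{"grip":-1.0,"dx":-0.795,"dy":0.423,"dz":0.067},
```

>>> apply_moves([
  {"grip": -1, "dx": -0.8, "dy": 0.42, "dz": 0, "turn": 0},
  {"grip": -1, "dx": -0.8, "dy": 0.42, "dz": 0, "turn": 0},
  {"grip": -1, "dx": -0.8, "dy": 0.42, "dz": 0, "turn": 0},
  {"grip": -1, "dx": -0.8, "dy": 0.42, "dz": 0, "turn": 0},
  {"grip": -1, "dx": -0.8, "dy": 0.42, "dz": 0, "turn": 0},
  {"grip": -1, "dx": -0.8, "dy": 0.42, "dz": 0.1, "turn": 0},
  {"grip": -1, "dx": -0.8, "dy": 0.42, "dz": 0.15, "turn": 0},
  {"grip": -1, "dx": -0.8, "dy": 0.42, "dz": 0.15, "turn": 0},
  {"grip": -1, "dx": -0.8, "dy": 0.42, "dz": 0.15, "turn": 0},
  {"grip": -1, "dx": -0.7, "dy": 0.42, "dz": 0.1, "turn": 0},
])

```text
t: 21.95
ee_pos: [602.2, -141.1, 163.5]
tool_rot: [0.84, 0.543, -0.001, -0.001]
wrist_force: [0.4, 0.0, -0.8]
width: 25.7
finger_force: 35.0
```

>>> apply_moves([
  {"grip": -1, "dx": 0, "dy": 0, "dz": 0, "turn": 0},
  {"grip": -1, "dx": 0, "dy": 0, "dz": 0, "turn": 0},
  {"grip": -1, "dx": 0, "dy": 0, "dz": 0, "turn": 0},
  {"grip": -1, "dx": 0, "dy": 0, "dz": 0, "turn": 0},
])

```text
t: 22.45
ee_pos: [603.4, -138.1, 164.8]
tool_rot: [0.839, 0.544, 0.0, -0.0]
wrist_force: [-0.3, 0.8, -0.3]
width: 25.8
finger_force: 35.0
```

```bash
python3 - <<'E'
from mv import *
from cell import r
rows([602.9,-142.1,165],-24.3,1,-1)
s=r.snapshot("scene"); q=r.snapshot("side");w=r.snapshot("wrist"); pickle.dump((s,q,w),open("s4.pkl","wb"))
c=lambda s,x,y,w,h,W,H:cv2.resize(s["frame"][y:y+h,x:x+w],(W,H),interpolation=cv2.INTER_CUBIC)
cv2.imwrite("pics/c4.png",np.hstack([c(s,225,175,100,100,400,400),c(q,270,150,100,100,400,400)]))
o=r.get_obs(); p=o["ee_pos"]; print("expected tip px",proj(s,[[p[0],p[1],p[2]-87.3]]),proj(q,[[p[0],p[1],p[2]-87.3]]))
print("green px",proj(s,[[620,-140,40]]),proj(q,[[620,-140,40]]),"start",proj(s,[[602.9,-142.1,30]]),proj(q,[[602.9,-142.1,30]]))
E
```

```text
y0 -24.0 dyaw -0.3 q7 -0.04 pos [ 603.4 -138.1  164.8]
{"grip":-1.0,"dx":-0.077,"dy":0.024,"dz":-0.004,"turn":0.006},
expected tip px [[265.58356166 227.22194836]] [[316.00266042 201.87958324]]
green px [[261.29646604 239.56703013]] [[310.51036305 211.6988878 ]] start [[265.84084731 237.85852696]] [[316.341699   214.66694513]]
```

View pics/c4.png

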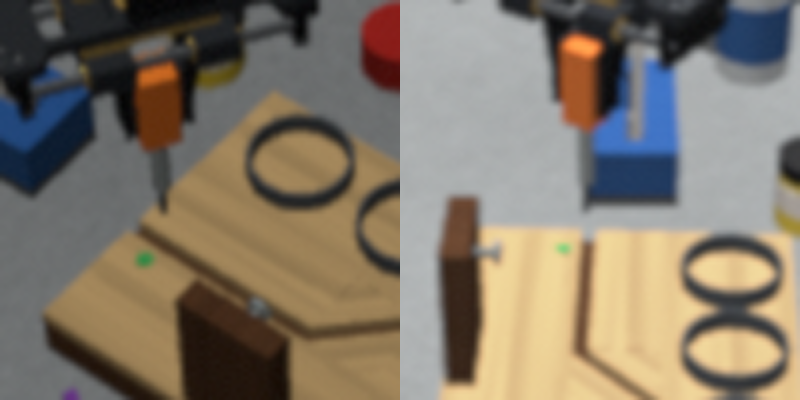

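The tip is in both crops where it should be: scene (265.8,227.8) and side (316.8,202), each within 1 px of the projection and over the groove by the green dot. I'll lower it now.

>>> apply_moves([
  {"grip": -1, "dx": -0.07, "dy": 0.025, "dz": 0.2, "turn": 0},
  {"grip": -1, "dx": 0, "dy": 0, "dz": 0.2, "turn": 0},
  {"grip": -1, "dx": 0, "dy": 0, "dz": 0.15, "turn": 0},
  {"grip": -1, "dx": 0, "dy": 0, "dz": 0.1, "turn": 0},
  {"grip": -1, "dx": 0, "dy": 0, "dz": 0.1, "turn": 0},
  {"grip": -1, "dx": 0, "dy": 0, "dz": 0.06, "turn": 0},
  {"grip": -1, "dx": 0, "dy": 0, "dz": 0.06, "turn": 0},
  {"grip": -1, "dx": 0, "dy": 0, "dz": 0.04, "turn": 0},
  {"grip": -1, "dx": 0, "dy": 0, "dz": 0, "turn": 0},
  {"grip": -1, "dx": 0, "dy": 0, "dz": 0, "turn": 0},
])

```text
t: 23.85
ee_pos: [603.0, -143.3, 119.4]
tool_rot: [0.839, 0.543, 0.0, 0.0]
wrist_force: [0.9, 0.0, -0.8]
width: 26.0
finger_force: 35.0
```

```bash
python3 - <<'E'
from cell import r
import numpy as np
from mv import *
o=r.get_obs(); a=np.radians(8.06); M=np.array([[np.cos(a),-np.sin(a)],[np.sin(a),np.cos(a)]]); C=np.array([555.7,-22.5])
print("display frame tip",(M.T@(o["ee_pos"][:2]-C)).round(1),o["ee_pos"][2]-87.3,o["wrist_force"].round(1))
y0=np.radians(-24.2);Y=np.array([np.cos(y0),np.sin(y0)]);X=np.array([-Y[1],Y[0]])
pts=[o["ee_pos"][:2]]+[M@np.array(p)+C for p in [(30,-5),(-20,45),(-20,125)]]
for p,q in zip(pts,pts[1:]):
    d=q-p; print("leg",np.linalg.norm(d).round(1),"tool units total dx,dy",(d@X/50).round(3),(d@Y/50).round(3),"per 2.5mm",(d@X/50/np.linalg.norm(d)*2.5).round(4),(d@Y/50/np.linalg.norm(d)*2.5).round(4))
E
```

```text
display frame tip [  29.9 -126.2] 32.14873221192745 [ 0.9  0.  -0.8]
leg 121.2 tool units total dx,dy 2.051 -1.291 per 2.5mm 0.0423 -0.0266
leg 70.7 tool units total dx,dy 0.312 -1.379 per 2.5mm 0.011 -0.0488
leg 80.0 tool units total dx,dy 1.353 -0.854 per 2.5mm 0.0423 -0.0267
```

The tip is in the groove (z = 32 mm, within 1.3 mm of the start point in the stand's frame) with no side force. I'll start the first leg at 2 cm/s.

>>> apply_moves([
  {"grip": -1, "dx": 0.0425, "dy": -0.0265, "dz": 0, "turn": 0},
  {"grip": -1, "dx": 0.0425, "dy": -0.0265, "dz": 0, "turn": 0},
  {"grip": -1, "dx": 0.0425, "dy": -0.0265, "dz": 0, "turn": 0},
  {"grip": -1, "dx": 0.0425, "dy": -0.0265, "dz": 0, "turn": 0},
  {"grip": -1, "dx": 0.0425, "dy": -0.0265, "dz": 0, "turn": 0},
  {"grip": -1, "dx": 0.0425, "dy": -0.0265, "dz": 0, "turn": 0},
  {"grip": -1, "dx": 0.0425, "dy": -0.0265, "dz": 0, "turn": 0},
  {"grip": -1, "dx": 0.0425, "dy": -0.0265, "dz": 0, "turn": 0},
  {"grip": -1, "dx": 0.0425, "dy": -0.0265, "dz": 0, "turn": 0},
  {"grip": -1, "dx": 0.0425, "dy": -0.0265, "dz": 0, "turn": 0},
])

```text
t: 25.1
ee_pos: [599.5, -118.3, 119.3]
tool_rot: [0.839, 0.543, 0.0, -0.0]
wrist_force: [-0.1, 0.3, -0.6]
width: 25.5
finger_force: 35.0
```

>>> apply_moves([
  {"grip": -1, "dx": 0.0425, "dy": -0.0265, "dz": 0, "turn": 0},
  {"grip": -1, "dx": 0.0425, "dy": -0.0265, "dz": 0, "turn": 0},
  {"grip": -1, "dx": 0.0425, "dy": -0.0265, "dz": 0, "turn": 0},
  {"grip": -1, "dx": 0.0425, "dy": -0.0265, "dz": 0, "turn": 0},
  {"grip": -1, "dx": 0.0425, "dy": -0.0265, "dz": 0, "turn": 0},
  {"grip": -1, "dx": 0.0425, "dy": -0.0265, "dz": 0, "turn": 0},
  {"grip": -1, "dx": 0.0425, "dy": -0.0265, "dz": 0, "turn": 0},
  {"grip": -1, "dx": 0.0425, "dy": -0.0265, "dz": 0, "turn": 0},
  {"grip": -1, "dx": 0.0425, "dy": -0.0265, "dz": 0, "turn": 0},
  {"grip": -1, "dx": 0.0425, "dy": -0.0265, "dz": 0, "turn": 0},
])

```text
t: 26.35
ee_pos: [596.0, -93.4, 119.3]
tool_rot: [0.839, 0.543, -0.0, -0.0]
wrist_force: [-0.7, -0.3, -0.7]
width: 25.8
finger_force: 35.0
```

```bash
cat > st.py <<'E'
from cell import r
import numpy as np
o=r.get_obs(); a=np.radians(8.06); M=np.array([[np.cos(a),-np.sin(a)],[np.sin(a),np.cos(a)]]); C=np.array([555.7,-22.5])
print("display frame tip",(M.T@(o["ee_pos"][:2]-C)).round(1),(o["ee_pos"][2]-87.3).round(1),o["wrist_force"].round(1),o["t"])
E
python3 st.py
```

```text
display frame tip [ 30.  -75.9] 32.0 [-0.7 -0.3 -0.7] 26.35
```

>>> apply_moves([
  {"grip": -1, "dx": 0.0425, "dy": -0.0265, "dz": 0, "turn": 0},
  {"grip": -1, "dx": 0.0425, "dy": -0.0265, "dz": 0, "turn": 0},
  {"grip": -1, "dx": 0.0425, "dy": -0.0265, "dz": 0, "turn": 0},
  {"grip": -1, "dx": 0.0425, "dy": -0.0265, "dz": 0, "turn": 0},
  {"grip": -1, "dx": 0.0425, "dy": -0.0265, "dz": 0, "turn": 0},
  {"grip": -1, "dx": 0.0425, "dy": -0.0265, "dz": 0, "turn": 0},
  {"grip": -1, "dx": 0.0425, "dy": -0.0265, "dz": 0, "turn": 0},
  {"grip": -1, "dx": 0.0425, "dy": -0.0265, "dz": 0, "turn": 0},
  {"grip": -1, "dx": 0.0425, "dy": -0.0265, "dz": 0, "turn": 0},
  {"grip": -1, "dx": 0.0425, "dy": -0.0265, "dz": 0, "turn": 0},
])

```text
t: 27.6
ee_pos: [592.7, -68.7, 119.3]
tool_rot: [0.839, 0.543, 0.0, 0.0]
wrist_force: [-0.6, -0.1, -0.7]
width: 25.7
finger_force: 35.0
```

>>> apply_moves([
  {"grip": -1, "dx": 0.0425, "dy": -0.0265, "dz": 0, "turn": 0},
  {"grip": -1, "dx": 0.0425, "dy": -0.0265, "dz": 0, "turn": 0},
  {"grip": -1, "dx": 0.0425, "dy": -0.0265, "dz": 0, "turn": 0},
  {"grip": -1, "dx": 0.0425, "dy": -0.0265, "dz": 0, "turn": 0},
  {"grip": -1, "dx": 0.0425, "dy": -0.0265, "dz": 0, "turn": 0},
  {"grip": -1, "dx": 0.0425, "dy": -0.0265, "dz": 0, "turn": 0},
  {"grip": -1, "dx": 0.0425, "dy": -0.0265, "dz": 0, "turn": 0},
  {"grip": -1, "dx": 0.0425, "dy": -0.0265, "dz": 0, "turn": 0},
  {"grip": -1, "dx": 0.0425, "dy": -0.0265, "dz": 0, "turn": 0},
  {"grip": -1, "dx": 0.0425, "dy": -0.0265, "dz": 0, "turn": 0},
])

```text
t: 28.85
ee_pos: [589.3, -43.8, 119.3]
tool_rot: [0.839, 0.543, 0.0, -0.0]
wrist_force: [-0.2, 0.2, -0.2]
width: 26.0
finger_force: 35.0
```

>>> apply_moves([
  {"grip": -1, "dx": 0.0425, "dy": -0.0265, "dz": 0, "turn": 0},
  {"grip": -1, "dx": 0.0425, "dy": -0.0265, "dz": 0, "turn": 0},
  {"grip": -1, "dx": 0.0425, "dy": -0.0265, "dz": 0, "turn": 0},
  {"grip": -1, "dx": 0.0425, "dy": -0.0265, "dz": 0, "turn": 0},
  {"grip": -1, "dx": 0.0425, "dy": -0.0265, "dz": 0, "turn": 0},
  {"grip": -1, "dx": 0.0425, "dy": -0.0265, "dz": 0, "turn": 0},
  {"grip": -1, "dx": 0.0425, "dy": -0.0265, "dz": 0, "turn": 0},
  {"grip": -1, "dx": 0.0425, "dy": -0.0265, "dz": 0, "turn": 0},
  {"grip": -1, "dx": 0, "dy": 0, "dz": 0, "turn": 0},
])

```text
t: 29.98
ee_pos: [586.6, -23.9, 119.3]
tool_rot: [0.839, 0.544, 0.0, -0.0]
wrist_force: [0.4, 0.1, -0.9]
width: 25.5
finger_force: 35.0
```

```bash
python3 st.py
```

```text
display frame tip [30.4 -5.7] 32.0 [ 0.4  0.1 -0.9] 29.975
```

>>> apply_moves([
  {"grip": -1, "dx": 0.0115, "dy": -0.05, "dz": 0, "turn": 0},
  {"grip": -1, "dx": 0.0115, "dy": -0.05, "dz": 0, "turn": 0},
  {"grip": -1, "dx": 0.0115, "dy": -0.05, "dz": 0, "turn": 0},
  {"grip": -1, "dx": 0.0115, "dy": -0.05, "dz": 0, "turn": 0},
  {"grip": -1, "dx": 0.0115, "dy": -0.05, "dz": 0, "turn": 0},
  {"grip": -1, "dx": 0.0115, "dy": -0.05, "dz": 0, "turn": 0},
  {"grip": -1, "dx": 0.0115, "dy": -0.05, "dz": 0, "turn": 0},
  {"grip": -1, "dx": 0.0115, "dy": -0.05, "dz": 0, "turn": 0},
  {"grip": -1, "dx": 0.0115, "dy": -0.05, "dz": 0, "turn": 0},
  {"grip": -1, "dx": 0.0115, "dy": -0.05, "dz": 0, "turn": 0},
])

```text
t: 31.22
ee_pos: [566.0, -8.6, 119.3]
tool_rot: [0.839, 0.543, 0.0, 0.0]
wrist_force: [-0.5, -0.6, -1.1]
width: 25.9
finger_force: 35.0
```

```bash
python3 st.py
```

```text
display frame tip [12.2 12.3] 32.0 [-0.5 -0.6 -1.1] 31.225
```

>>> apply_moves([
  {"grip": -1, "dx": 0.011, "dy": -0.049, "dz": 0, "turn": 0},
  {"grip": -1, "dx": 0.011, "dy": -0.049, "dz": 0, "turn": 0},
  {"grip": -1, "dx": 0.011, "dy": -0.049, "dz": 0, "turn": 0},
  {"grip": -1, "dx": 0.011, "dy": -0.049, "dz": 0, "turn": 0},
  {"grip": -1, "dx": 0.011, "dy": -0.049, "dz": 0, "turn": 0},
  {"grip": -1, "dx": 0.011, "dy": -0.049, "dz": 0, "turn": 0},
  {"grip": -1, "dx": 0.011, "dy": -0.049, "dz": 0, "turn": 0},
  {"grip": -1, "dx": 0.011, "dy": -0.049, "dz": 0, "turn": 0},
  {"grip": -1, "dx": 0.011, "dy": -0.049, "dz": 0, "turn": 0},
  {"grip": -1, "dx": 0.011, "dy": -0.049, "dz": 0, "turn": 0},
])

```text
t: 32.48
ee_pos: [545.9, 6.5, 119.3]
tool_rot: [0.839, 0.543, 0.0, -0.0]
wrist_force: [-0.1, 0.5, -0.8]
width: 26.1
finger_force: 35.0
```

```bash
python3 st.py
```

```text
display frame tip [-5.6 30.1] 32.0 [-0.1  0.5 -0.8] 32.475
```

>>> apply_moves([
  {"grip": -1, "dx": 0.0115, "dy": -0.05, "dz": 0, "turn": 0},
  {"grip": -1, "dx": 0.0115, "dy": -0.05, "dz": 0, "turn": 0},
  {"grip": -1, "dx": 0.0115, "dy": -0.05, "dz": 0, "turn": 0},
  {"grip": -1, "dx": 0.0115, "dy": -0.05, "dz": 0, "turn": 0},
  {"grip": -1, "dx": 0.0115, "dy": -0.05, "dz": 0, "turn": 0},
  {"grip": -1, "dx": 0.0115, "dy": -0.05, "dz": 0, "turn": 0},
  {"grip": -1, "dx": 0.0115, "dy": -0.05, "dz": 0, "turn": 0},
  {"grip": -1, "dx": 0.0115, "dy": -0.05, "dz": 0, "turn": 0},
  {"grip": -1, "dx": 0, "dy": 0, "dz": 0, "turn": 0},
])

```text
t: 33.6
ee_pos: [529.5, 19.0, 119.3]
tool_rot: [0.839, 0.544, 0.0, -0.0]
wrist_force: [1.3, -0.3, 0.4]
width: 25.3
finger_force: 35.0
```

```bash
python3 st.py
```

```text
display frame tip [-20.1  44.7] 32.0 [ 1.3 -0.3  0.4] 33.6
```

>>> apply_moves([
  {"grip": -1, "dx": 0.0425, "dy": -0.0265, "dz": 0, "turn": 0},
  {"grip": -1, "dx": 0.0425, "dy": -0.0265, "dz": 0, "turn": 0},
  {"grip": -1, "dx": 0.0425, "dy": -0.0265, "dz": 0, "turn": 0},
  {"grip": -1, "dx": 0.0425, "dy": -0.0265, "dz": 0, "turn": 0},
  {"grip": -1, "dx": 0.0425, "dy": -0.0265, "dz": 0, "turn": 0},
  {"grip": -1, "dx": 0.0425, "dy": -0.0265, "dz": 0, "turn": 0},
  {"grip": -1, "dx": 0.0425, "dy": -0.0265, "dz": 0, "turn": 0},
  {"grip": -1, "dx": 0.0425, "dy": -0.0265, "dz": 0, "turn": 0},
  {"grip": -1, "dx": 0.0425, "dy": -0.0265, "dz": 0, "turn": 0},
  {"grip": -1, "dx": 0.0425, "dy": -0.0265, "dz": 0, "turn": 0},
])

```text
t: 34.85
ee_pos: [526.3, 43.7, 119.3]
tool_rot: [0.839, 0.543, 0.0, -0.0]
wrist_force: [0.4, -0.4, -1.1]
width: 25.6
finger_force: 35.0
```

>>> apply_moves([
  {"grip": -1, "dx": 0.0425, "dy": -0.0265, "dz": 0, "turn": 0},
  {"grip": -1, "dx": 0.0425, "dy": -0.0265, "dz": 0, "turn": 0},
  {"grip": -1, "dx": 0.0425, "dy": -0.0265, "dz": 0, "turn": 0},
  {"grip": -1, "dx": 0.0425, "dy": -0.0265, "dz": 0, "turn": 0},
  {"grip": -1, "dx": 0.0425, "dy": -0.0265, "dz": 0, "turn": 0},
  {"grip": -1, "dx": 0.0425, "dy": -0.0265, "dz": 0, "turn": 0},
  {"grip": -1, "dx": 0.0425, "dy": -0.0265, "dz": 0, "turn": 0},
  {"grip": -1, "dx": 0.0425, "dy": -0.0265, "dz": 0, "turn": 0},
  {"grip": -1, "dx": 0.0425, "dy": -0.0265, "dz": 0, "turn": 0},
  {"grip": -1, "dx": 0.0425, "dy": -0.0265, "dz": 0, "turn": 0},
])

```text
t: 36.1
ee_pos: [522.9, 68.6, 119.3]
tool_rot: [0.839, 0.543, 0.0, -0.0]
wrist_force: [0.6, -0.0, 0.0]
width: 26.4
finger_force: 35.0
```

>>> apply_moves([
  {"grip": -1, "dx": 0.0425, "dy": -0.0265, "dz": 0, "turn": 0},
  {"grip": -1, "dx": 0.0425, "dy": -0.0265, "dz": 0, "turn": 0},
  {"grip": -1, "dx": 0.0425, "dy": -0.0265, "dz": 0, "turn": 0},
  {"grip": -1, "dx": 0.0425, "dy": -0.0265, "dz": 0, "turn": 0},
  {"grip": -1, "dx": 0.0425, "dy": -0.0265, "dz": 0, "turn": 0},
  {"grip": -1, "dx": 0.0425, "dy": -0.0265, "dz": 0, "turn": 0},
  {"grip": -1, "dx": 0.0425, "dy": -0.0265, "dz": 0, "turn": 0},
  {"grip": -1, "dx": 0.0425, "dy": -0.0265, "dz": 0, "turn": 0},
  {"grip": -1, "dx": 0.0425, "dy": -0.0265, "dz": 0, "turn": 0},
  {"grip": -1, "dx": 0.0425, "dy": -0.0265, "dz": 0, "turn": 0},
])

```text
t: 37.35
ee_pos: [519.5, 93.4, 119.3]
tool_rot: [0.839, 0.543, 0.0, -0.0]
wrist_force: [0.6, 0.2, -0.2]
width: 25.8
finger_force: 35.0
```

>>> apply_moves([
  {"grip": -1, "dx": 0.0425, "dy": -0.0265, "dz": 0, "turn": 0},
  {"grip": -1, "dx": 0.0425, "dy": -0.0265, "dz": 0, "turn": 0},
  {"grip": -1, "dx": 0, "dy": 0, "dz": 0, "turn": 0},
  {"grip": -1, "dx": 0, "dy": 0, "dz": 0, "turn": 0},
  {"grip": -1, "dx": 0, "dy": 0, "dz": 0, "turn": 0},
  {"grip": -1, "dx": 0, "dy": 0, "dz": 0, "turn": 0},
  {"grip": -1, "dx": 0, "dy": 0, "dz": 0, "turn": 0},
])

```text
t: 38.22
ee_pos: [518.9, 98.1, 119.3]
tool_rot: [0.84, 0.543, 0.0, -0.0]
wrist_force: [-0.2, -0.2, -0.9]
width: 25.6
finger_force: 35.0
```

```bash
python3 st.py; python3 -c "
from mv import *
rows([573.3,306.7,198],-24.2,7,-1,o=[519,98,200])"
```

```text
display frame tip [-19.6 124.6] 32.0 [-0.2 -0.2 -0.9] 38.225
y0 -24.2 dyaw -0.0 q7 -0.57 pos [518.9  98.1 119.3]
{"grip":-1.0,"dx":0.608,"dy":-0.103,"dz":0.006},{"grip":-1.0,"dx":0.608,"dy":-0.103,"dz":0.006},{"grip":-1.0,"dx":0.608,"dy":-0.103,"dz":0.006},{"grip":-1.0,"dx":0.608,"dy":-0.103,"dz":0.006},{"grip":-1.0,"dx":0.607,"dy":-0.103,"dz":0.006},{"grip":-1.0,"dx":0.607,"dy":-0.103,"dz":0.006},{"grip":-1.0,"dx":0.607,"dy":-0.103,"dz":0.006},
```

The seam is done. Next I'll lift the stylus and carry it back over its block.

>>> apply_moves([
  {"grip": -1, "dx": 0, "dy": 0, "dz": -0.3, "turn": 0},
  {"grip": -1, "dx": 0, "dy": 0, "dz": -0.65, "turn": 0},
  {"grip": -1, "dx": 0, "dy": 0, "dz": -0.65, "turn": 0},
  {"grip": -1, "dx": 0.61, "dy": -0.1, "dz": 0, "turn": 0},
  {"grip": -1, "dx": 0.61, "dy": -0.1, "dz": 0, "turn": 0},
  {"grip": -1, "dx": 0.61, "dy": -0.1, "dz": 0, "turn": 0},
  {"grip": -1, "dx": 0.61, "dy": -0.1, "dz": 0, "turn": 0},
  {"grip": -1, "dx": 0.61, "dy": -0.1, "dz": 0, "turn": 0},
  {"grip": -1, "dx": 0.61, "dy": -0.1, "dz": 0, "turn": 0},
  {"grip": -1, "dx": 0.59, "dy": -0.12, "dz": 0, "turn": 0},
])

```text
t: 39.48
ee_pos: [572.5, 309.4, 198.6]
tool_rot: [0.839, 0.544, -0.0, -0.0]
wrist_force: [0.3, -0.2, -1.6]
width: 26.1
finger_force: 35.0
```

>>> apply_moves([
  {"grip": -1, "dx": 0, "dy": 0, "dz": 0, "turn": 0},
  {"grip": -1, "dx": 0, "dy": 0, "dz": 0, "turn": 0},
  {"grip": -1, "dx": 0, "dy": 0, "dz": 0, "turn": 0},
  {"grip": -1, "dx": 0, "dy": 0, "dz": 0, "turn": 0},
])

```text
t: 39.98
ee_pos: [573.1, 305.9, 199.6]
tool_rot: [0.84, 0.543, 0.0, -0.0]
wrist_force: [-0.3, 0.2, -0.9]
width: 25.8
finger_force: 35.0
```

```bash
python3 -c "
from mv import *
rows([573.3,306.7,97.5],-24.2,1,-1)"
```

```text
y0 -24.2 dyaw 0.0 q7 -0.82 pos [573.1 305.9 199.6]
{"grip":-1.0,"dx":0.016,"dy":-0.004,"dz":2.042,"turn":-0.001},
```

>>> apply_moves([
  {"grip": -1, "dx": 0.015, "dy": -0.004, "dz": 0.25, "turn": 0},
  {"grip": -1, "dx": 0, "dy": 0, "dz": 0.15, "turn": 0},
  {"grip": -1, "dx": 0, "dy": 0, "dz": 0.1, "turn": 0},
  {"grip": -1, "dx": 0, "dy": 0, "dz": 0.1, "turn": 0},
  {"grip": -1, "dx": 0, "dy": 0, "dz": 0.1, "turn": 0},
  {"grip": -1, "dx": 0, "dy": 0, "dz": 0.1, "turn": 0},
  {"grip": -1, "dx": 0, "dy": 0, "dz": 0, "turn": 0},
  {"grip": -1, "dx": 0, "dy": 0, "dz": 0, "turn": 0},
])

```text
t: 40.98
ee_pos: [573.2, 307.6, 159.5]
tool_rot: [0.839, 0.543, 0.0, -0.0]
wrist_force: [-0.1, 0.5, -0.5]
width: 25.5
finger_force: 35.0
```

```bash
python3 -c "
from mv import *
rows([573.3,306.7,97.5],-24.2,1,-1)"
```

```text
y0 -24.2 dyaw -0.0 q7 -0.81 pos [573.2 307.6 159.5]
{"grip":-1.0,"dx":-0.016,"dy":0.009,"dz":1.24,"turn":0.001},
```

>>> apply_moves([
  {"grip": -1, "dx": -0.016, "dy": 0.008, "dz": 0.1, "turn": 0},
  {"grip": -1, "dx": 0, "dy": 0, "dz": 0.15, "turn": 0},
  {"grip": -1, "dx": 0, "dy": 0, "dz": 0.15, "turn": 0},
  {"grip": -1, "dx": 0, "dy": 0, "dz": 0.15, "turn": 0},
  {"grip": -1, "dx": 0, "dy": 0, "dz": 0.15, "turn": 0},
  {"grip": -1, "dx": 0, "dy": 0, "dz": 0.15, "turn": 0},
  {"grip": -1, "dx": 0, "dy": 0, "dz": 0.15, "turn": 0},
  {"grip": -1, "dx": 0, "dy": 0, "dz": 0.1, "turn": 0},
  {"grip": -1, "dx": 0, "dy": 0, "dz": 0.1, "turn": 0},
  {"grip": -1, "dx": 0, "dy": 0, "dz": 0, "turn": 0},
])

```text
t: 42.22
ee_pos: [573.0, 306.5, 98.9]
tool_rot: [0.839, 0.543, -0.0, 0.0]
wrist_force: [0.5, 1.0, -0.7]
width: 25.7
finger_force: 35.0
```

>>> apply_moves([
  {"grip": -1, "dx": 0, "dy": 0, "dz": 0.02, "turn": 0},
  {"grip": -1, "dx": 0, "dy": 0, "dz": 0, "turn": 0},
])

```text
t: 42.48
ee_pos: [573.3, 306.7, 98.5]
tool_rot: [0.839, 0.543, 0.0, -0.0]
wrist_force: [0.8, 0.0, -0.4]
width: 25.7
finger_force: 35.0
```

>>> apply_moves([
  {"grip": -0.2, "dx": 0, "dy": 0, "dz": 0, "turn": 0},
  {"grip": 0.2, "dx": 0, "dy": 0, "dz": 0, "turn": 0},
  {"grip": 0.6, "dx": 0, "dy": 0, "dz": 0, "turn": 0},
  {"grip": 1, "dx": 0, "dy": 0, "dz": 0, "turn": 0},
  {"grip": 1, "dx": 0, "dy": 0, "dz": 0, "turn": 0},
  {"grip": 1, "dx": 0, "dy": 0, "dz": -0.3, "turn": 0},
  {"grip": 1, "dx": 0, "dy": 0, "dz": -0.8, "turn": 0},
  {"grip": 1, "dx": 0, "dy": 0, "dz": -0.8, "turn": 0},
  {"grip": 1, "dx": 0, "dy": 0, "dz": -0.8, "turn": 0},
  {"grip": 1, "dx": 0, "dy": 0, "dz": 0, "turn": 0},
])

```text
t: 43.72
ee_pos: [575.5, 307.3, 238.8]
tool_rot: [0.84, 0.543, 0.004, -0.0]
wrist_force: [-0.4, 0.1, 0.1]
width: 87.3
finger_force: 0.0
```

```bash
python3 - <<'E'
from mv import *
from cell import r
s=r.snapshot("scene"); q=r.snapshot("side")
s0=pickle.load(open("s3.pkl","rb"))
for n,c,b in(("scene",s,s0[0]),("side",q,s0[1])):
    for nm,P,z in(("stylus",(574,306),120),("jar",(449,-270),30),("sign",(600,-337),90)):
        u,v=proj(c,[[*P,z]])[0].astype(int); w=18
        print(n,nm,"mean diff",np.abs(c["frame"][v-w:v+w,u-w:u+w].astype(int)-b["frame"][v-w:v+w,u-w:u+w]).mean().round(1))
rows([400,-380,270],-24,16)
E
```

```text
scene stylus mean diff 4.0
scene jar mean diff 1.8
scene sign mean diff 2.0
side stylus mean diff 14.5
side jar mean diff 12.3
side sign mean diff 11.9
y0 -24.2 dyaw 0.2 q7 -0.82 pos [573.4 306.6 234.3]
{"grip":1.0,"dx":-0.872,"dy":0.154,"dz":-0.045},{"grip":1.0,"dx":-0.872,"dy":0.154,"dz":-0.045},{"grip":1.0,"dx":-0.872,"dy":0.154,"dz":-0.045},{"grip":1.0,"dx":-0.872,"dy":0.153,"dz":-0.045},{"grip":1.0,"dx":-0.872,"dy":0.153,"dz":-0.045},{"grip":1.0,"dx":-0.872,"dy":0.153,"dz":-0.045},{"grip":1.0,"dx":-0.872,"dy":0.153,"dz":-0.045},{"grip":1.0,"dx":-0.872,"dy":0.153,"dz":-0.045},{"grip":1.0,"dx":-0.872,"dy":0.152,"dz":-0.045},{"grip":1.0,"dx":-0.872,"dy":0.152,"dz":-0.045},{"grip":1.0,"dx":-0.872,"dy":0.152,"dz":-0.045},{"grip":1.0,"dx":-0.872,"dy":0.152,"dz":-0.045},{"grip":1.0,"dx":-0.872,"dy":0.152,"dz":-0.045},{"grip":1.0,"dx":-0.872,"dy":0.152,"dz":-0.045},{"grip":1.0,"dx":-0.872,"dy":0.151,"dz":-0.045},{"grip":1.0,"dx":-0.872,"dy":0.151,"dz":-0.045},
```

>>> apply_moves([
  {"grip": 1, "dx": -0.6, "dy": 0.15, "dz": -0.05, "turn": 0},
  {"grip": 1, "dx": -0.87, "dy": 0.15, "dz": -0.05, "turn": 0},
  {"grip": 1, "dx": -0.87, "dy": 0.15, "dz": -0.05, "turn": 0},
  {"grip": 1, "dx": -0.87, "dy": 0.15, "dz": -0.05, "turn": 0},
  {"grip": 1, "dx": -0.87, "dy": 0.15, "dz": -0.05, "turn": 0},
  {"grip": 1, "dx": -0.87, "dy": 0.15, "dz": -0.05, "turn": 0},
  {"grip": 1, "dx": -0.87, "dy": 0.15, "dz": -0.05, "turn": 0},
  {"grip": 1, "dx": -0.87, "dy": 0.15, "dz": -0.05, "turn": 0},
  {"grip": 1, "dx": -0.87, "dy": 0.15, "dz": -0.05, "turn": 0},
  {"grip": 1, "dx": -0.87, "dy": 0.15, "dz": -0.05, "turn": 0},
])

```text
t: 45.08
ee_pos: [467.7, -109.7, 257.3]
tool_rot: [0.839, 0.544, -0.001, -0.001]
wrist_force: [-0.6, -0.7, -0.3]
width: 86.7
finger_force: 0.0
```

>>> apply_moves([
  {"grip": 1, "dx": -0.87, "dy": 0.15, "dz": 0, "turn": 0},
  {"grip": 1, "dx": -0.87, "dy": 0.15, "dz": 0, "turn": 0},
  {"grip": 1, "dx": -0.87, "dy": 0.15, "dz": 0, "turn": 0},
  {"grip": 1, "dx": -0.87, "dy": 0.15, "dz": 0, "turn": 0},
  {"grip": 1, "dx": -0.87, "dy": 0.15, "dz": 0, "turn": 0},
  {"grip": 1, "dx": -0.87, "dy": 0.15, "dz": 0, "turn": 0},
  {"grip": 1, "dx": 0, "dy": 0, "dz": 0, "turn": 0},
  {"grip": 1, "dx": 0, "dy": 0, "dz": 0, "turn": 0},
  {"grip": 1, "dx": 0, "dy": 0, "dz": 0, "turn": 0},
])

```text
t: 46.2
ee_pos: [404.0, -363.5, 257.9]
tool_rot: [0.839, 0.545, 0.0, -0.001]
wrist_force: [-0.8, 0.6, 0.4]
width: 87.4
finger_force: 0.0
```

```bash
python3 - <<'E'
from mv import *
from cell import r
s=r.snapshot("wrist"); print(r.get_obs()["ee_pos"],s["origin"])
k=3;x0,y0=380,-340
im=rect(s,60,x0,560,y0,-60,k,projw); m=(im.max(2)<60).astype(np.uint8)
for q in cv2.findContours(m,cv2.RETR_EXTERNAL,cv2.CHAIN_APPROX_NONE)[0]:
    if cv2.contourArea(q)>6000:
        (cx,cy),rd=cv2.minEnclosingCircle(q); M=cv2.moments(q); print("jar",x0+M["m01"]/M["m00"]/k,y0+M["m10"]/M["m00"]/k,2*rd/k,2*np.sqrt(cv2.contourArea(q)/np.pi)/k)
im=rect(s,56,x0,560,y0,-60,k,projw); m=(im.max(2)<95).astype(np.uint8)
for q in cv2.findContours(m,cv2.RETR_CCOMP,cv2.CHAIN_APPROX_NONE)[0]:
    if cv2.contourArea(q)>15000: (cx,cy),wh,a=cv2.fitEllipse(q); print("ring?",x0+cy/k,y0+cx/k,np.array(wh)/k)
cv2.imwrite("pics/r4.png",cv2.resize(rect(s,60,380,560,-340,-80,3,projw),None,fx=1,fy=1))
q=r.snapshot("scene"); f=q["frame"]
m=(f[...].max(2)<45).astype(np.uint8); m[:150]=0;m[230:]=0;m[:,:240]=0;m[:,320:]=0
for c in cv2.findContours(m,cv2.RETR_EXTERNAL,cv2.CHAIN_APPROX_NONE)[0]:
    if cv2.contourArea(c)>80: (cx,cy),_,_=cv2.fitEllipse(c); print("scene",(cx,cy),plane(q,(cx,cy),57).round(),cv2.contourArea(c))
E
```

```text
[ 404.02844807 -363.57037575  258.04064132] [ 431.65678264 -300.56454043  418.58169871]
jar 446.3737437750243 -270.93887079973484 57.73768107096354 56.89401199043797
jar 485.01615924694585 -107.38323887081731 219.25384521484375 140.43901583149903
ring? 446.5119883219401 -270.6622365315755 [58.50047811 58.66751607]
ring? 483.9692687988281 -119.74135335286459 [147.29234823 196.30574544]
ring? 487.43585205078125 -172.28899129231772 [ 52.70594279 107.43222046]
scene (275.5640869140625, 176.50680541992188) [[ 450. -269.   57.]] 242.5
```

View pics/r4.png

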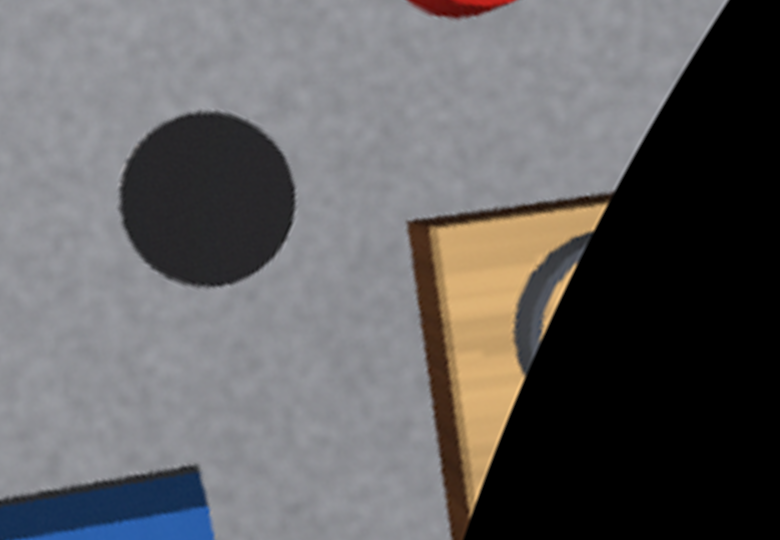

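The lid is at picture (208,198), which gives the jar at (447,−271), diameter 58 as expected and not moved. I'll move over it.

```bash
python3 -c "
from mv import *
rows([447,-270.8,110],-24,4)"
```

```text
y0 -24.0 dyaw 0.0 q7 0.39 pos [ 404.  -363.8  258.2]
{"grip":1.0,"dx":0.512,"dy":0.007,"dz":0.741},{"grip":1.0,"dx":0.512,"dy":0.007,"dz":0.741},{"grip":1.0,"dx":0.512,"dy":0.007,"dz":0.741},{"grip":1.0,"dx":0.512,"dy":0.007,"dz":0.741},
```

>>> apply_moves([
  {"grip": 1, "dx": 0.51, "dy": 0.007, "dz": 0.5, "turn": 0},
  {"grip": 1, "dx": 0.51, "dy": 0.007, "dz": 0.6, "turn": 0},
  {"grip": 1, "dx": 0.51, "dy": 0.007, "dz": 0.6, "turn": 0},
  {"grip": 1, "dx": 0.51, "dy": 0.007, "dz": 0.6, "turn": 0},
  {"grip": 1, "dx": 0, "dy": 0, "dz": 0.5, "turn": 0},
  {"grip": 1, "dx": 0, "dy": 0, "dz": 0.2, "turn": 0},
  {"grip": 1, "dx": 0, "dy": 0, "dz": 0, "turn": 0},
  {"grip": 1, "dx": 0, "dy": 0, "dz": 0, "turn": 0},
])

```text
t: 47.3
ee_pos: [446.8, -273.3, 109.4]
tool_rot: [0.84, 0.543, 0.001, 0.001]
wrist_force: [-0.2, 0.5, 0.3]
width: 86.9
finger_force: 0.0
```

```bash
python3 -c "
from mv import *
rows([447,-270.8,22],-24,3)"
```

```text
y0 -24.2 dyaw 0.2 q7 0.29 pos [ 446.8 -273.3  109.4]
{"grip":1.0,"dx":0.016,"dy":-0.006,"dz":0.583,"turn":-0.001},{"grip":1.0,"dx":0.016,"dy":-0.006,"dz":0.583,"turn":-0.001},{"grip":1.0,"dx":0.016,"dy":-0.006,"dz":0.583,"turn":-0.001},
```

>>> apply_moves([
  {"grip": 1, "dx": 0.02, "dy": -0.01, "dz": 0.4, "turn": 0},
  {"grip": 1, "dx": 0.02, "dy": -0.01, "dz": 0.4, "turn": 0},
  {"grip": 1, "dx": 0.01, "dy": 0, "dz": 0.4, "turn": 0},
  {"grip": 1, "dx": 0, "dy": 0, "dz": 0.3, "turn": 0},
  {"grip": 1, "dx": 0, "dy": 0, "dz": 0.25, "turn": 0},
  {"grip": 1, "dx": 0, "dy": 0, "dz": 0, "turn": 0},
  {"grip": 0.5, "dx": 0, "dy": 0, "dz": 0, "turn": 0},
  {"grip": 0.4, "dx": 0, "dy": 0, "dz": 0, "turn": 0},
  {"grip": 0, "dx": 0, "dy": 0, "dz": 0, "turn": 0},
  {"grip": 0, "dx": 0, "dy": 0, "dz": 0, "turn": 0},
], newtons=30)

```text
t: 48.55
ee_pos: [446.8, -270.0, 21.1]
tool_rot: [0.839, 0.543, 0.0, 0.0]
wrist_force: [-0.4, -0.2, -0.1]
width: 57.1
finger_force: 30.0
```

>>> apply_moves([
  {"grip": 0, "dx": 0, "dy": 0, "dz": 0, "turn": 0},
  {"grip": -0.2, "dx": 0, "dy": 0, "dz": 0, "turn": 0},
  {"grip": -0.2, "dx": 0, "dy": 0, "dz": 0, "turn": 0},
], newtons=30)

```text
t: 48.92
ee_pos: [446.8, -270.0, 21.1]
tool_rot: [0.839, 0.543, 0.0, 0.0]
wrist_force: [0.2, 0.8, 3.8]
width: 57.6
finger_force: 30.0
```

>>> apply_moves([
  {"grip": -0.2, "dx": 0, "dy": 0, "dz": -0.2, "turn": 0},
  {"grip": -0.2, "dx": 0, "dy": 0, "dz": -0.4, "turn": 0},
  {"grip": -0.2, "dx": 0, "dy": 0, "dz": -0.5, "turn": 0},
  {"grip": -0.2, "dx": 0, "dy": 0, "dz": -0.5, "turn": 0},
  {"grip": -0.2, "dx": 0, "dy": 0, "dz": -0.1, "turn": 0},
  {"grip": -0.2, "dx": 0, "dy": 0, "dz": 0, "turn": 0},
  {"grip": -0.2, "dx": 0, "dy": 0, "dz": 0, "turn": 0},
])

```text
t: 49.8
ee_pos: [445.7, -269.5, 105.0]
tool_rot: [0.839, 0.543, -0.0, -0.001]
wrist_force: [-0.1, -0.1, -1.8]
width: 57.6
finger_force: 30.0
```

```bash
python3 -c "
from mv import *
rows([497,-123.6,105],-24.2,6,-0.2)"
```

```text
y0 -24.2 dyaw -0.0 q7 0.29 pos [ 445.7 -269.5  105. ]
{"grip":-0.2,"dx":0.514,"dy":-0.043},{"grip":-0.2,"dx":0.514,"dy":-0.043},{"grip":-0.2,"dx":0.514,"dy":-0.043},{"grip":-0.2,"dx":0.514,"dy":-0.043},{"grip":-0.2,"dx":0.514,"dy":-0.043},{"grip":-0.2,"dx":0.514,"dy":-0.043},
```

>>> apply_moves([
  {"grip": -0.2, "dx": 0.4, "dy": -0.043, "dz": 0, "turn": 0},
  {"grip": -0.2, "dx": 0.57, "dy": -0.043, "dz": 0, "turn": 0},
  {"grip": -0.2, "dx": 0.57, "dy": -0.043, "dz": 0, "turn": 0},
  {"grip": -0.2, "dx": 0.57, "dy": -0.043, "dz": 0, "turn": 0},
  {"grip": -0.2, "dx": 0.57, "dy": -0.043, "dz": 0, "turn": 0},
  {"grip": -0.2, "dx": 0.4, "dy": -0.043, "dz": 0, "turn": 0},
  {"grip": -0.2, "dx": 0, "dy": 0, "dz": 0, "turn": 0},
  {"grip": -0.2, "dx": 0, "dy": 0, "dz": 0, "turn": 0},
  {"grip": -0.2, "dx": 0, "dy": 0, "dz": 0, "turn": 0},
  {"grip": -0.2, "dx": 0, "dy": 0, "dz": 0, "turn": 0},
])

```text
t: 51.05
ee_pos: [497.3, -125.1, 105.8]
tool_rot: [0.84, 0.543, -0.0, 0.0]
wrist_force: [-0.7, -0.4, -1.3]
width: 57.5
finger_force: 30.0
```

```bash
python3 -c "
from mv import *
rows([497,-123.6,62],-24.2,1,-0.2)"
```

```text
y0 -24.3 dyaw 0.1 q7 -0.06 pos [ 497.3 -125.1  105.8]
{"grip":-0.2,"dx":0.024,"dy":-0.018,"dz":0.876,"turn":-0.001},
```

>>> apply_moves([
  {"grip": -0.2, "dx": 0.024, "dy": -0.018, "dz": 0.2, "turn": 0},
  {"grip": -0.2, "dx": 0, "dy": 0, "dz": 0.15, "turn": 0},
  {"grip": -0.2, "dx": 0, "dy": 0, "dz": 0.1, "turn": 0},
  {"grip": -0.2, "dx": 0, "dy": 0, "dz": 0.1, "turn": 0},
  {"grip": -0.2, "dx": 0, "dy": 0, "dz": 0.1, "turn": 0},
  {"grip": -0.2, "dx": 0, "dy": 0, "dz": 0.1, "turn": 0},
  {"grip": -0.2, "dx": 0, "dy": 0, "dz": 0.1, "turn": 0},
  {"grip": -0.2, "dx": 0, "dy": 0, "dz": 0.02, "turn": 0},
  {"grip": -0.2, "dx": 0, "dy": 0, "dz": 0, "turn": 0},
  {"grip": -0.2, "dx": 0, "dy": 0, "dz": 0, "turn": 0},
])

```text
t: 52.3
ee_pos: [497.5, -122.8, 62.5]
tool_rot: [0.839, 0.543, 0.0, 0.0]
wrist_force: [-0.3, -0.0, -2.7]
width: 57.4
finger_force: 30.0
```

>>> apply_moves([
  {"grip": -0.2, "dx": 0, "dy": 0, "dz": 0.02, "turn": 0},
  {"grip": 0.45, "dx": 0, "dy": 0, "dz": 0, "turn": 0},
  {"grip": 0.6, "dx": 0, "dy": 0, "dz": 0, "turn": 0},
  {"grip": 0.8, "dx": 0, "dy": 0, "dz": 0, "turn": 0},
  {"grip": 1, "dx": 0, "dy": 0, "dz": 0, "turn": 0},
  {"grip": 1, "dx": 0, "dy": 0, "dz": 0, "turn": 0},
  {"grip": 1, "dx": 0, "dy": 0, "dz": -0.3, "turn": 0},
  {"grip": 1, "dx": 0, "dy": 0, "dz": -0.8, "turn": 0},
  {"grip": 1, "dx": 0, "dy": 0, "dz": -0.8, "turn": 0},
  {"grip": 1, "dx": 0, "dy": 0, "dz": -0.8, "turn": 0},
])

```text
t: 53.55
ee_pos: [497.3, -123.2, 198.5]
tool_rot: [0.84, 0.543, 0.001, 0.0]
wrist_force: [0.3, 0.5, 0.2]
width: 86.6
finger_force: 0.0
```

>>> apply_moves([
  {"grip": 1, "dx": -0.5, "dy": 0, "dz": -0.5, "turn": 0},
  {"grip": 1, "dx": -0.7, "dy": 0, "dz": -0.5, "turn": 0},
  {"grip": 1, "dx": -0.7, "dy": 0, "dz": -0.2, "turn": 0},
  {"grip": 1, "dx": -0.7, "dy": 0.2, "dz": 0, "turn": 0},
  {"grip": 1, "dx": -0.7, "dy": 0.2, "dz": 0, "turn": 0},
  {"grip": 1, "dx": 0, "dy": 0, "dz": 0, "turn": 0},
  {"grip": 1, "dx": 0, "dy": 0, "dz": 0, "turn": 0},
])

```text
t: 54.42
ee_pos: [448.1, -281.0, 256.6]
tool_rot: [0.84, 0.543, 0.0, -0.0]
wrist_force: [0.3, -0.1, 0.6]
width: 87.2
finger_force: 0.0
```

```bash
python3 - <<'E'
from mv import *
from cell import r
w=r.snapshot("wrist"); s=r.snapshot("scene"); q=r.snapshot("side"); print(r.get_obs()["ee_pos"],projw(w,[[497,-124,100]]))
k=3;x0,y0=430,-190
im=rect(w,100,x0,570,y0,-60,k,projw); m=(im.max(2)<60).astype(np.uint8)
for c in cv2.findContours(m,cv2.RETR_EXTERNAL,cv2.CHAIN_APPROX_NONE)[0]:
    if cv2.contourArea(c)>6000: (cx,cy),wh,a=cv2.fitEllipse(c); print("jar",x0+cy/k,y0+cx/k,np.array(wh)/k)
c=lambda s,x,y,w,h,W,H:cv2.resize(s["frame"][y:y+h,x:x+w],(W,H),interpolation=cv2.INTER_CUBIC)
cv2.imwrite("pics/fin.png",np.hstack([c(s,180,120,270,260,400,385),c(q,220,100,200,193,400,385)]) if 0 else np.vstack([np.hstack([c(s,180,120,270,203,400,300),c(q,220,120,200,150,400,300)]),np.hstack([c(s,370,290,80,60,400,300),im[:300,:400] if im.shape[1]>=400 else cv2.resize(im,(400,300))])]))
E
```

```text
[ 448.63063349 -279.97042959  256.38416673] [[302.89317768  42.72514672]]
jar 537.0032958984375 -78.25282796223958 [ 41.77914174 115.98045858]
jar 495.84922790527344 -124.93141682942708 [57.78460185 59.76045227]
```

View pics/fin.png

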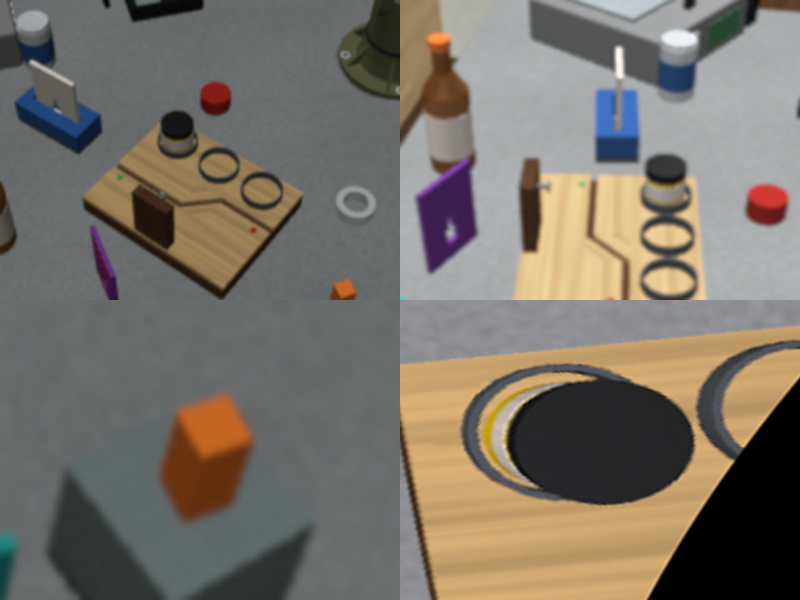

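The final view shows the sign upright in its holder, the stylus seated in its block (same height as at first), and the yellow jar upright in ring 1, about 1.5 mm off centre. The arm is clear.

```bash
python3 -c "
from cell import r
print(r.hand_in())"
```

```text
the job is handed in; nothing more can be done
None
```

I handed the job in at about 54 s with every step carried out, but no verdict came back: the sign is in its holder, the joint is drawn from green to red dot, the stylus is back in its block, and the only jar present (yellow) stands in ring 1.

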